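Get the sharpening stone out from behind the till's front row

TASK

Stand the mallet, the glue bottle and the tin that are in front of the sharpening stone upright on the cork mat, and once all three are there lay the stone flat on the plywood holder, between its two dark cleats and in line with them. Only then put the mallet, the bottle and the tin back upright in the till, each on the very spot where it stood at the start. Leave the small wooden offcut, the brass ferrule and the little oil bottle where they are.

Things in the scene. Friction and masses are not known exactly. Their poses are not given: they have to be found in the camera images.
- mallet_mid (a point): Carver's round mallet of pale wood, loose, standing on its head with the handle up, about 0.35 kg. 170 tall: head tapers from 62 diameter near the bottom to 54 at 88 up, then a shoulder; the round handle, 25 to 29 diameter, goes from 102 up to the top at 170. Site half-way up on its axis (85 above its foot), z up along the axis. It stands in the till's front row at the start; it is to return to that very spot.
- glue_mid (a point): Closed white glue bottle with narrow black cap, loose, upright, about 0.25 kg. 52 diameter, 130 tall; the straight body reaches up to 98, above that a short shoulder and a cap 29 diameter, 18 high. Site half-way up on its axis (65 above its foot), z up. It stands in the till's front row at the start; it is to return to that very spot.
- tin_mid (a point): Closed round aluminium tin with dark steel lid, loose, upright, about 0.3 kg. Body 56 diameter, lid 58 diameter (80 to 95 up), 95 tall in all. Site half-way up on its axis (47.5 above its foot), z up. It stands in the till's front row at the start; it is to return to that very spot.
- stone_mid (a point): Grey sharpening stone, loose block lying flat in the till behind the front row, about 0.35 kg. 44 wide (its x) by 120 long (its y) by 28 high. Site at its centre, 14 above its underside. About 10 to 15 lie between it and the things in front of it.
- till: Shallow wooden tray fixed to the bench, open towards the robot, 175 deep (its x, which points away from the open front) by 260 wide (its y). Floor 8 thick, top of floor 8 above the bench; back wall 45 high above the bench with its inner face at x = +77.5, side walls 35 high with inner faces at y = +-122. Origin on the bench under its centre. The mallet, bottle and tin stand in a row at about x = -45, about 80 apart; the stone lies at about x = +22.
- mat: Cork mat fixed to the bench, 180 (its x) by 170 (its y), 4 thick: the side area. Origin on the bench under its centre.
- holder: Stone holder fixed to the bench: plywood base, 12 thick, from x = -70 to +110 and y = -95 to +95, with two dark cleats 60 long (x), 14 wide, rising 10 above the base. Origin on the bench under the middle between the cleats; the cleats' facing inner faces are at y = +-72, so the stone lies along y with its centre over the origin, 12 free at each end.
- offcut: Bystander: small pale wooden offcut, 60 by 22 by 16 high, loose on the till's floor beside one end of the stone, at about x = +40, y = +98 of the till. Origin under its centre. Leave it.
- ferrule: Bystander: brass ferrule, a ring 28 diameter and 22 high, loose on the till's floor beside the other end of the stone, at about x = +40, y = -98 of the till. Origin under its centre. Leave it.
- oil: Bystander: little amber oil bottle with black cap, 28 diameter, 55 tall, loose at the rear of the holder's base, at about x = +90, y = +60 of the holder (sometimes up to 10 from there). Origin under its centre. Leave it.
Mind the look-alikes: they are no part of the job. What is shaped like the part that bears mallet_mid but blue or green is not meant.

How it is judged (in metres and radians):
On the way, in this order (a step that is already met when the one before it is completed fails the run):
1. mallet, glue bottle and tin all stand upright and let go on the cork mat, the stone not yet moved from its place (x of mallet_mid in the frame of mat between -0.09 and 0.09 m and y of mallet_mid in the frame of mat between -0.085 and 0.085 m and z of mallet_mid in the frame of mat between 0.081 and 0.097 m and angle between each of mallet_mid, glue_mid, tin_mid's own z axis and vertical below 0.15 rad and x of glue_mid in the frame of mat between -0.09 and 0.09 m and y of glue_mid in the frame of mat between -0.085 and 0.085 m and z of glue_mid in the frame of mat between 0.061 and 0.077 m and x of tin_mid in the frame of mat between -0.09 and 0.09 m and y of tin_mid in the frame of mat between -0.085 and 0.085 m and z of tin_mid in the frame of mat between 0.0435 and 0.0595 m and contact force between the fingers and mallet below 0.3 N and contact force between the fingers and glue below 0.3 N and contact force between the fingers and tin below 0.3 N and distance of stone_mid from where it was at the start of the episode below 0.02 m), for 0.2 s.
2. the stone lies flat in the holder between the cleats, let go, with the mallet, bottle and tin still on the mat (x of stone_mid in the frame of holder between -0.015 and 0.015 m and y of stone_mid in the frame of holder between -0.015 and 0.015 m and z of stone_mid in the frame of holder between 0.02 and 0.031 m and angle between the y axis of stone_mid and the y axis of holder, either way round below 0.2 rad and angle between stone_mid's own z axis and vertical below 0.12 rad and contact force between the fingers and stone below 0.3 N and x of mallet_mid in the frame of mat between -0.09 and 0.09 m and y of mallet_mid in the frame of mat between -0.085 and 0.085 m and z of mallet_mid in the frame of mat between 0.081 and 0.097 m and angle between each of mallet_mid, glue_mid, tin_mid's own z axis and vertical below 0.15 rad and x of glue_mid in the frame of mat between -0.09 and 0.09 m and y of glue_mid in the frame of mat between -0.085 and 0.085 m and z of glue_mid in the frame of mat between 0.061 and 0.077 m and x of tin_mid in the frame of mat between -0.09 and 0.09 m and y of tin_mid in the frame of mat between -0.085 and 0.085 m and z of tin_mid in the frame of mat between 0.0435 and 0.0595 m), for 0.2 s.
At the end, for the whole second after the job is handed in: Stone flat in the holder, within 15 mm of the middle between the cleats each way, in line within 0.2 rad; mallet, glue bottle and tin upright within 15 mm of their starting spots; offcut, ferrule and oil bottle within 20 mm of theirs; all at rest (x of stone_mid in the frame of holder between -0.015 and 0.015 m and y of stone_mid in the frame of holder between -0.015 and 0.015 m and z of stone_mid in the frame of holder between 0.02 and 0.031 m and angle between the y axis of stone_mid and the y axis of holder, either way round below 0.2 rad and angle between each of stone_mid, mallet_mid, glue_mid, tin_mid's own z axis and vertical below 0.12 rad and linear speed of each of stone, mallet, glue, tin below 0.02 m/s and distance of each of mallet_mid, glue_mid, tin_mid from where it was at the start of the episode below 0.015 m and distance of each of offcut, ferrule, oil from where it was at the start of the episode below 0.02 m); the robot touches nothing.
It fails at once if the mallet tipped over (angle between mallet_mid's own z axis and vertical above 0.6 rad).
It fails at once if the glue bottle tipped over (angle between glue_mid's own z axis and vertical above 0.6 rad).
It fails at once if the tin tipped over (angle between tin_mid's own z axis and vertical above 0.6 rad).
It fails at once if the offcut, ferrule or oil bottle disturbed by more than 30 mm (distance of any of offcut, ferrule, oil from where it was at the start of the episode above 0.03 m).
It also fails if it takes over 144 s, if anything falls off the work surface, if the arm or the gripper's body presses on something with over 40 N, if the wrist force passes 120 N, or if a joint passes its speed limit or range.

ROBOT

A 6-joint arm with a two-finger parallel gripper is mounted at the origin on the work surface. World frame = base frame: x ahead of the robot, y to its left, z up, the work surface at z = 0. Lengths are in mm, angles in rad, forces in N, time in s.
With the tool pointing down it reaches from about 300 to 775 mm from the base axis. Payload 14.6 kg.
Tool frame: the origin (TCP) lies at the very end of the fingers, on their centre line; the grasp point (between the pads) lies 19 mm behind it; z points along the fingers, y is the line along which they close (so a half turn about z gives the same grasp; the last joint's range is limited). The gripper opens to 94 mm and grips with 3 to 60 N. Pads are 16 mm wide; open, the fingers measure 119 mm over their backs; the gripper's body (75 mm by 177 mm) begins 78 mm behind the grasp point.
Start: joints at [-0.067, 0.3, 1.521, -0, 1.321, -0.067], TCP at [549.99, -0.002, 205.446] pointing down, gripper open.
Joint ranges: [-3.03, 3.03], [-0.79, 2.21], [0.23, 2.52], [-1.04, 4.18], [0, 3.07], [-2.55, 2.55]. Speed limits (rad/s): [2.22, 2.22, 2.57, 3.14, 3.14, 3.14].

INTERFACE

Orientations are given as [roll, pitch, yaw] about the fixed x, y, z axes, in that order (R = Rz(yaw) Ry(pitch) Rx(roll)).
In Python, from cell import manip gives the robot as it stands. The module is installed in compiled form; this text tells all that it offers.
- The arm moves only by the shell command python3 -m inch 'ROWS' [FORCE]. ROWS is JSON, a list of rows, each an object of numbers: "gripper": the opening, from 0 (shut) to 1 (fully open); "dx", "dy", "dz": the shift along the world's x, y, z in m; "wx", "wy", "wz": the turn, a rotation vector about the world's x, y, z in degrees. A call has exactly 5 rows; each row is the pose to reach, as a shift and turn from the pose commanded when the call began; what a row does not reach only later rows make up. A row lasts 1/12 s, in which the tool goes at most 41.7 mm and 7.16 degrees, less where a joint would pass 70% of its speed; a pose out of reach is approached as far as the arm can. A call with a gripper value outside its range is refused whole. The fingers move at their own pace and stop on an object; FORCE is the grip in N (left out, the last holds). Time passes only in rows, so rows that repeat a pose let the fingers close, or fill a call up. It gives the time, the measured TCP pose, the force, the opening and the grip force at its end, in the units of the state.
- manip.read_state(): the state, without advancing time (a new reading comes with each control period).
- manip.camera(name): name is "scene" or "side" or "wrist"; returns the picture (420x560x3 uint8, blue, green, red); there is no depth.
- manip.camera_info(name): a dict with "camera_matrix" (3x3 intrinsics, pixels), "R" (3x3) and "t" (3): a world point X has camera coordinates R X + t; the wrist camera has in their place "tool_from_camera" (4x4, takes a point from camera to tool coordinates, whose origin is the TCP and whose axes are the flange's). Camera axes: x right, y down, z forward; pixel columns grow to the right and rows downward; lengths in mm; the calibration is good to about 2 mm. A picture is of the moment at which its call begins: read the wrist's pose just before it. camera_info takes no time and is no camera call.
- manip.sign_off(): hands the job in; it is judged then, once.
The state is a dict: "clock": time; "joints": joint angles; "qd": joint speeds; "effort": joint torques, N m; "eef_pos": TCP position; "eef_rot": TCP orientation; "wrist_force": force on the tool from outside, world axes, zero at the start; "moment": the same for the moment, N m; "finger_gap": finger opening in mm; "finger_force": force on a finger pad.
Only numpy, scipy, OpenCV 4.12 (cv2) and the standard library are available. Lean on these libraries where they do the work, as an engineer would, in place of code of your own. Each camera call takes 0.05 s, during which the arm holds its last target. There are 200 camera calls.

## Working session

There is one attempt and no reset: what is moved stays moved. The work goes in short steps, Python scripts to look and compute and a shell command to move; the robot and the scene stay as the last step left them, time stands still between calls to the robot, and variables do not carry over. Pictures are saved under pics/ and viewed, at most 18 in all, crops included, and the job is handed in when it is done.

```bash
mkdir -p pics
cat > h.py <<'E'
import numpy as np, cv2
from cell import manip
def cam(n):
    i=manip.camera_info(n); return np.array(i["camera_matrix"]),np.array(i["R"]),np.array(i["t"]).ravel()
def ray(n,u,v,z):
    K,R,t=cam(n); d=R.T@np.linalg.solve(K,[u,v,1.]); c=-R.T@t
    return c+d*(z-c[2])/d[2]
def proj(n,X):
    K,R,t=cam(n); p=K@(R@np.array(X,float)+t); return p[:2]/p[2]
E
python3 - <<'E'
from h import *
for n in("scene","side","wrist"):
    im=manip.camera(n); cv2.imwrite(f"pics/{n}0.png",im)
print(manip.camera_info("wrist")); print(manip.read_state())
for n in("scene","side"):
    K,R,t=cam(n); print(n,-R.T@t,R[2])
E
```

```text
{'camera_matrix': array([[315.20242882,   0.        , 276.16336353],
       [  0.        , 315.20242882, 209.36060873],
       [  0.        ,   0.        ,   1.        ]]), 'tool_from_camera': array([[-9.23172880e-04, -9.59644741e-01, -2.81213653e-01,
         8.09599059e+01],
       [ 9.99996493e-01, -1.87914785e-04, -2.64154389e-03,
        -9.45243955e-01],
       [ 2.48209950e-03, -2.81215106e-01,  9.59641550e-01,
        -1.78819511e+02],
       [ 0.00000000e+00,  0.00000000e+00,  0.00000000e+00,
         1.00000000e+00]])}
{'clock': 0.15, 'joints': array([-6.65708237e-02,  3.00347770e-01,  1.52142672e+00,  4.44476518e-08,
        1.32070982e+00, -6.66128787e-02]), 'qd': array([ 0.00058285, -0.0015934 , -0.00183427,  0.00030727, -0.00070217,
        0.0004417 ]), 'effort': array([-2.50185103e-04, -5.31960297e+01, -3.52822959e+01,  7.07691838e-02,
        2.35654798e-02, -3.66386917e-05]), 'eef_pos': array([5.49801086e+02, 2.63866828e-02, 2.05019284e+02]), 'eef_rot': array([-3.14070298e+00, -5.93948420e-05,  1.57083834e+00]), 'wrist_force': array([0.3411958 , 0.31035135, 0.38379018]), 'moment': array([-0.04063635, -0.01458733, -0.02022194]), 'finger_force': 0.0, 'finger_gap': 93.9038014940307}
scene [1275.40037019  371.53059941  721.33775119] [-0.73683161 -0.33118143 -0.58940482]
side [ 387.22481925 -926.8993623   628.44415218] [ 0.13709361  0.86011954 -0.49132445]
```

View pics/scene0.png

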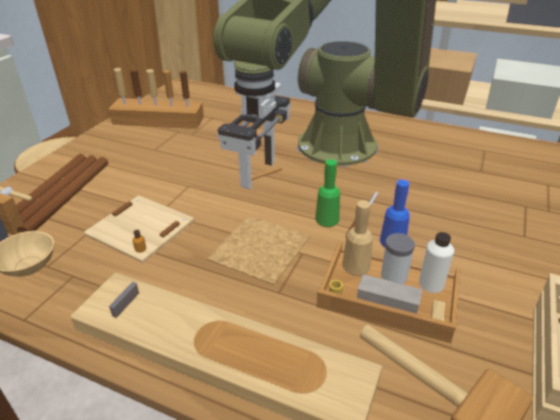

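View pics/side0.png

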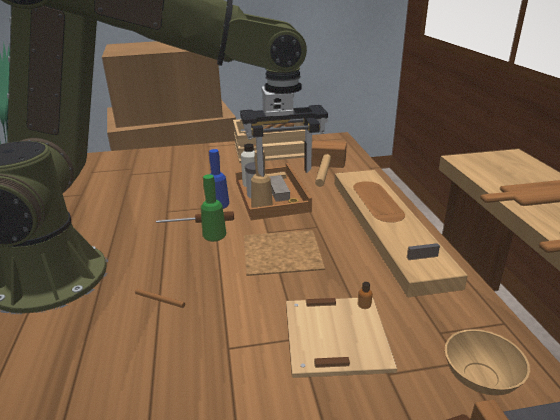

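View pics/wrist0.png

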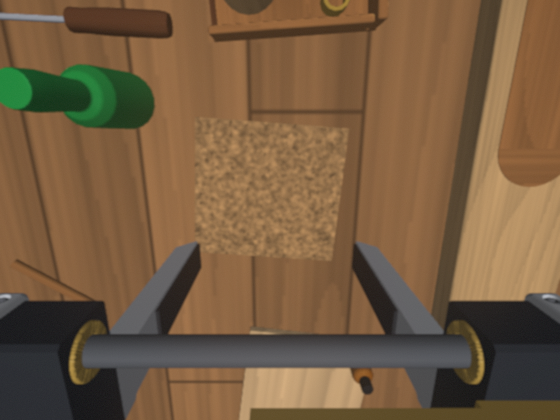

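The green and blue bottle shapes are decoys. The real mallet, of pale wood, is at about (358,245) in the scene view, with the tin at (398,260) and the glue at (436,265). The stone is at (390,293), the mat is centred near (260,248) and the holder near (140,225).

Run:
```python
from h import *
np.set_printoptions(precision=1,suppress=True)
def S(l,n,u,v,z): print(l,n,ray(n,u,v,z))
S("mallet top","scene",362,206,178);S("tin top","scene",399,243,103);S("glue top","scene",442,239,138)
S("mallet top","side",258,128,178)
S("stone","scene",390,290,36)
S("till FL?","scene",320,302,35);S("till back R","scene",450,325,45)
S("green top","scene",331,163,170);S("blue top","scene",402,184,170)
S("green top","side",209,178,170);S("blue top","side",214,152,170)
for p in((258,219),(310,240),(268,279),(211,253)):S("mat","scene",*p,4)
for p in((249,233),(314,231),(322,267),(246,272)):S("mat","side",*p,4)
for p in((137,198),(193,216),(140,255),(87,228)):S("holder","scene",*p,12)
for p in((287,301),(372,298),(393,368),(289,372)):S("holder","side",*p,12)
S("cleat","scene",122,209,22);S("cleat","scene",170,229,22)
S("cleat","side",320,301,22);S("cleat","side",332,362,22)
S("oil","scene",139,249,12);S("oil","side",365,306,12)
```

```text
mallet top scene [530.7 213.3 178. ]
tin top scene [520.8 294.  103. ]
glue top scene [519.4 370.8 138. ]
mallet top side [542.8 404.  178. ]
stone scene [587.9 300.4  36. ]
till FL? scene [671.8 184.1  35. ]
till back R scene [639.1 420.2  45. ]
green top scene [387.2 101.1 170. ]
blue top scene [409.9 266.5 170. ]
green top side [382.6  89.8 170. ]
blue top side [402.6 256.9 170. ]
mat scene [447.7 -59.2   4. ]
mat scene [471.9  88.2   4. ]
mat scene [627.4  52.1   4. ]
mat scene [ 603.9 -101.8    4. ]
mat side [470.   90.4   4. ]
mat side [637.2  65.4   4. ]
mat side [617.9 -92.7   4. ]
mat side [443.9 -76.9   4. ]
holder scene [ 501.6 -385.2   12. ]
holder scene [ 510. -208.   12.]
holder scene [ 680.5 -239.2   12. ]
holder scene [ 652.2 -417.1   12. ]
holder side [ 515.1 -203.8   12. ]
holder side [ 688.3 -228.8   12. ]
holder side [ 660.2 -411.1   12. ]
holder side [ 484.2 -386.    12. ]
cleat scene [ 566.6 -379.    22. ]
cleat scene [ 585.8 -222.4   22. ]
cleat side [ 578.2 -228.6   22. ]
cleat side [ 559.  -387.4   22. ]
oil scene [ 664.8 -254.    12. ]
oil side [ 666.1 -249.7   12. ]
```

```bash
python3 -m inch '[{"dz":0.04},{"dy":0.03,"dz":0.07},{"dy":0.06,"dz":0.09},{"dy":0.1,"dz":0.09},{"dy":0.14,"dz":0.09}]'
python3 -m inch '[{"dy":0.04},{"dy":0.08},{"dy":0.12},{"dy":0.16},{"dy":0.16}]'
python3 - <<'E'
from h import *
s=manip.read_state();im=manip.camera("wrist");cv2.imwrite("pics/w1.png",im);np.savez("w1",p=s["eef_pos"],r=s["eef_rot"]);print(s["eef_pos"],s["eef_rot"],s["clock"])
E
cat >> h.py <<'E'
from scipy.spatial.transform import Rotation as Ro
def wray(s,u,v,z):
    i=manip.camera_info("wrist");K=np.array(i["camera_matrix"]);T=np.array(i["tool_from_camera"])
    R=Ro.from_euler("xyz",s["eef_rot"]).as_matrix();p=np.array(s["eef_pos"])
    c=R@T[:3,3]+p; d=R@T[:3,:3]@np.linalg.solve(K,[u,v,1.]); return c+d*(z-c[2])/d[2]
E
```

```text
[5.49801086e+02 2.63866828e-02 2.05019284e+02] [-3.14070298e+00 -5.93948420e-05  1.57083834e+00] 0.15validation failed for argument at $[0]...
validation failed for argument at $[0]...
```

View pics/w1.png

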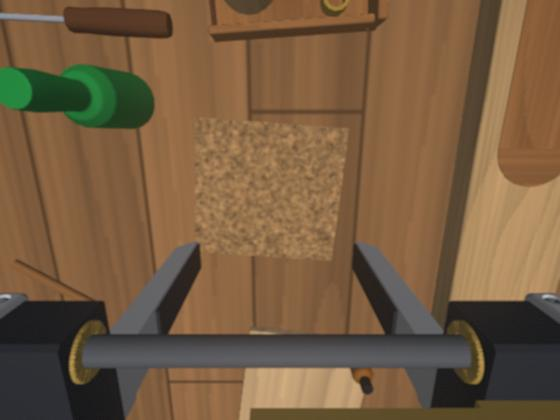

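The move was refused because every row must carry all seven keys, so the view is unchanged.

```bash
python3 -m inch '[{"gripper":1,"dx":0,"dy":0,"dz":0.04,"wx":0,"wy":0,"wz":0},{"gripper":1,"dx":0,"dy":0.03,"dz":0.07,"wx":0,"wy":0,"wz":0},{"gripper":1,"dx":0,"dy":0.06,"dz":0.09,"wx":0,"wy":0,"wz":0},{"gripper":1,"dx":0,"dy":0.1,"dz":0.09,"wx":0,"wy":0,"wz":0},{"gripper":1,"dx":0,"dy":0.14,"dz":0.09,"wx":0,"wy":0,"wz":0}]' && python3 -m inch '[{"gripper":1,"dx":0,"dy":0.04,"dz":0,"wx":0,"wy":0,"wz":0},{"gripper":1,"dx":0,"dy":0.08,"dz":0,"wx":0,"wy":0,"wz":0},{"gripper":1,"dx":0,"dy":0.12,"dz":0,"wx":0,"wy":0,"wz":0},{"gripper":1,"dx":0,"dy":0.15,"dz":0,"wx":0,"wy":0,"wz":0},{"gripper":1,"dx":0,"dy":0.15,"dz":0,"wx":0,"wy":0,"wz":0}]'
python3 - <<'E'
from h import *
s=manip.read_state();im=manip.camera("wrist");cv2.imwrite("pics/w1.png",im);np.savez("w1",eef_pos=s["eef_pos"],eef_rot=s["eef_rot"]);print(s["eef_pos"],s["eef_rot"],s["clock"])
E
```

```text
clock: 0.62
eef_pos: [550.1, 141.2, 296.9]
eef_rot: [3.139, -0.0, 1.569]
wrist_force: [0.7, -1.4, 0.1]
finger_gap: 94.1
finger_force: 0.0
clock: 1.03
eef_pos: [548.9, 294.8, 294.4]
eef_rot: [-3.14, -0.0, 1.575]
wrist_force: [-0.4, 0.5, 0.3]
finger_gap: 94.0
finger_force: 0.0
[548.88721146 294.79418271 294.36566267] [-3.14013133e+00 -2.17509387e-04  1.57530399e+00] 1.0333
```

View pics/w1.png

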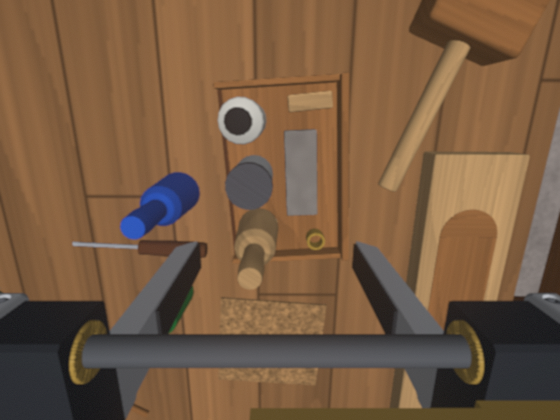

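The till view shows the glue cap at (238,121), the tin lid at (249,184) and the mallet's handle top at (251,275). The stone spans (285–317, 130–215). I'll refine these with masks.

```bash
cat >> h.py <<'E'
def blob(mask,u,v):
    n,l,st,c=cv2.connectedComponentsWithStats(mask.astype(np.uint8))
    k=l[v,u] if l[v,u] else None
    if k is None: return None
    pts=np.argwhere(l==k)[:,::-1].astype(np.float32)
    return cv2.minEnclosingCircle(pts),cv2.minAreaRect(pts),len(pts)
E
python3 - <<'E'
from h import *
np.set_printoptions(precision=1,suppress=True)
s=dict(np.load("w1.npz"));im=cv2.imread("pics/w1.png");g=im.max(2).astype(int);sat=g-im.min(2)
for p in((238,121),(249,184),(251,275),(240,105),(300,170),(310,102),(315,232),(230,110)):print(p,im[p[1],p[0]])
b=blob((g<60),238,121);print("cap",b, b and wray(s,*b[0][0],138))
b=blob((sat<25)&(g>150),228,110);print("white",b)
b=blob((sat<25)&(g<105)&(g>50),249,184);print("tin",b,wray(s,249,184,103))
b=blob((sat<30)&(g>90),300,170);print("stone",b,b and wray(s,*b[1][0],36))
if b:
    q=[wray(s,*c,36)for c in cv2.boxPoints(b[1])];print(np.array(q))
for n,p,z in(("mallet",(251,275),178),("tillBL",(345,75),45),("tillBR",(340,255),45),("FL",(217,85),35),("FR",(235,262),35)):print(n,wray(s,*p,z))
E
```

```text
(238, 121) [50 52 60]
(249, 184) [88 83 87]
(251, 275) [ 96 139 174]
(240, 105) [194 202 205]
(300, 170) [117 122 128]
(310, 102) [ 98 140 175]
(315, 232) [ 49  96 118]
(230, 110) [56 59 64]
cap None None
white None
tin (((249.45741271972656, 182.3228302001953), 27.061260223388672), ((248.5, 182.5), (53.0, 45.0), 90.0), 1941) [514.2 298.8 103. ]
stone (((301.382080078125, 171.96209716796875), 44.11659622192383), ((300.0, 172.0), (84.0, 32.0), 90.0), 2644) [579.7 302.2  36. ]
[[556.7 359.   36. ]
 [599.8 359.2  36. ]
 [604.4 241.   36. ]
 [558.  240.7  36. ]]
mallet [521.1 218.  178. ]
tillBL [632.5 426.8  45. ]
tillBR [641.1 180.5  45. ]
FL [469.1 415.4  35. ]
FR [484.1 163.5  35. ]
```

Run:
```python
import cv2
im=cv2.imread("pics/w1.png")[70:310,200:360]
cv2.imwrite("pics/w1c.png",cv2.resize(im,None,fx=2.5,fy=2.5,interpolation=cv2.INTER_CUBIC))
```

```text
(no output)
```

View pics/w1c.png

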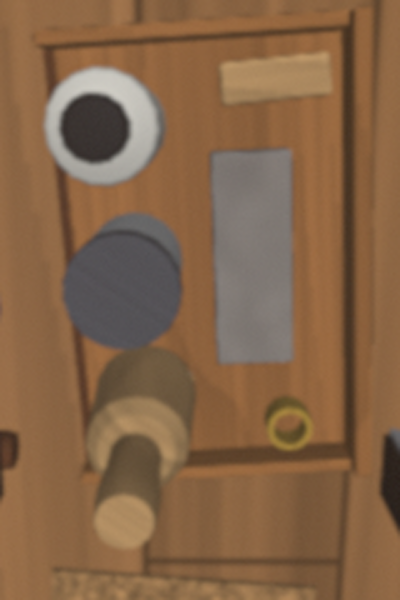

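Run:
```python
from h import *
np.set_printoptions(precision=1,suppress=True)
w0=cv2.imread("pics/wrist0.png");s0=dict(eef_pos=[549.8,0,205],eef_rot=[-3.1407,0,1.5708])
for p in((195,118),(348,128),(333,260),(197,255)):print("mat w0",wray(s0,*p,4))
for k in range(3):
    s=manip.read_state();im=manip.camera("wrist");print(s["clock"],s["eef_pos"],s["eef_rot"])
cv2.imwrite("pics/w2.png",im);np.savez("w2",eef_pos=s["eef_pos"],eef_rot=s["eef_rot"])
a=cv2.imread("pics/w1.png")
g=cv2.cvtColor(a,cv2.COLOR_BGR2GRAY).astype(np.float32);h=cv2.cvtColor(im,cv2.COLOR_BGR2GRAY).astype(np.float32)
d=cv2.phaseCorrelate(g[60:240,60:500].copy(),h[60:240,60:500].copy())[0];print("shift",d)
for n,p,z in(("glue",(238,120.8),138),("tin",(248.8,185.6),103),("mallet",(250,278.8),178),("stone",(300.5,172),36),("ferr",(315.5,241),30),("green",(0,0),0)):
    print(n,wray(s,p[0]+d[0],p[1]+d[1],z))
sc=cv2.imread("pics/scene0.png")[180:340,310:470];cv2.imwrite("pics/s0c.png",cv2.resize(sc,None,fx=3.7,fy=3.7,interpolation=cv2.INTER_CUBIC))
for n,X in(("glue",(514,371,138)),("tin",(513,297,103)),("mallet",(521,215,178)),("stone",(580,301,36))):print(n,proj("scene",X),(proj("scene",X)-[310,180])*3.7)
```

```text
mat w0 [453.7  79.9   4. ]
mat w0 [631.5  68.6   4. ]
mat w0 [622.4 -99.8   4. ]
mat w0 [443.7 -92.8   4. ]
1.0833 [549.3 292.4 294.5] [-3.1  0.   1.6]
1.1333 [549.7 290.7 294.8] [-3.1  0.   1.6]
1.1833 [549.9 289.7 295.1] [-3.1  0.   1.6]
shift (-1.2037800129018024, -4.4213799819993795)
glue [507.8 371.2 138. ]
tin [513.8 297.  103. ]
mallet [519.6 213.3 178. ]
stone [579.9 302.9  36. ]
ferr [605.  197.8  30. ]
green [184.5 523.3   0. ]
glue [442.5 237.4] [490.3 212.3]
tin [401.3 241.1] [338. 226.]
mallet [364.2 203.5] [200.7  87. ]
stone [391.2 287.4] [300.5 397.5]
```

View pics/s0c.png

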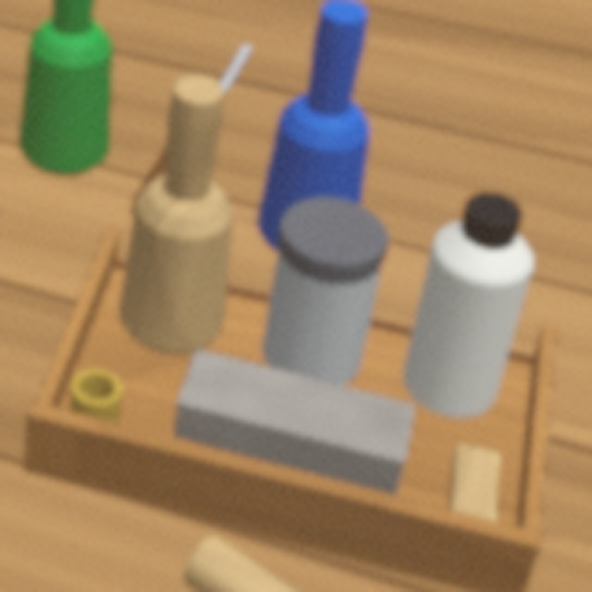

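The scene crop agrees with the wrist fix to within a few mm. The mallet is at (520,213), the tin (515,295), the glue (510,371) and the stone (581,302). The blue decoy is at (406,262). I'll take the tin first, turned -20° so the gripper body clears the decoy.

```bash
python3 -m inch '[{"gripper":1,"dx":-0.015,"dy":0.002,"dz":0,"wx":0,"wy":0,"wz":-6},{"gripper":1,"dx":-0.025,"dy":0.004,"dz":0,"wx":0,"wy":0,"wz":-12},{"gripper":1,"dx":-0.035,"dy":0.005,"dz":0,"wx":0,"wy":0,"wz":-18},{"gripper":1,"dx":-0.035,"dy":0.005,"dz":-0.01,"wx":0,"wy":0,"wz":-20},{"gripper":1,"dx":-0.035,"dy":0.005,"dz":-0.02,"wx":0,"wy":0,"wz":-20}]' | sed -n 1,4p
python3 -m inch '[{"gripper":1,"dx":0,"dy":0,"dz":-0.03,"wx":0,"wy":0,"wz":0},{"gripper":1,"dx":0,"dy":0,"dz":-0.06,"wx":0,"wy":0,"wz":0},{"gripper":1,"dx":0,"dy":0,"dz":-0.09,"wx":0,"wy":0,"wz":0},{"gripper":1,"dx":0,"dy":0,"dz":-0.12,"wx":0,"wy":0,"wz":0},{"gripper":1,"dx":0,"dy":0,"dz":-0.12,"wx":0,"wy":0,"wz":0}]' | sed -n 1,4p
python3 - <<'E'
from h import *
s=manip.read_state();im=manip.camera("wrist");cv2.imwrite("pics/w3.png",im);print(s["eef_pos"],s["eef_rot"])
E
```

```text
clock: 1.65
eef_pos: [515.2, 293.9, 276.1]
eef_rot: [3.14, -0.001, 1.219]
wrist_force: [0.5, 0.2, -0.4]
clock: 2.07
eef_pos: [513.1, 292.8, 149.4]
eef_rot: [-3.135, 0.007, 1.222]
wrist_force: [0.0, -0.4, -0.5]
[513.09840243 292.81197425 149.36381022] [-3.13529542  0.00668556  1.22196174]
```

View pics/w3.png

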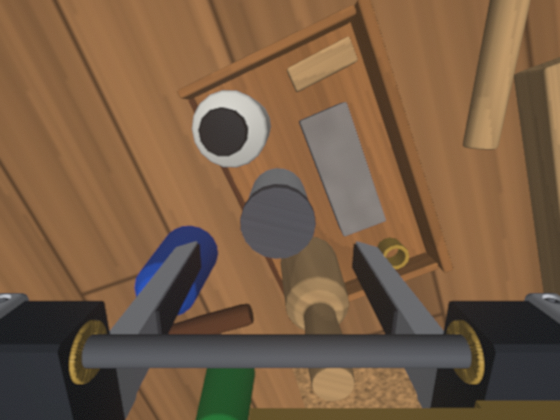

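The tin lid is at about (277,222), between the fingers, and the blue decoy at about (180,265) is clear of the left finger.

```bash
python3 - <<'E'
from h import *
s=manip.read_state();print(s["eef_pos"]);print(wray(s,277.5,222,103), wray(s,224,131,138),wray(s,333,385,178))
E
python3 -m inch '[{"gripper":1,"dx":0,"dy":0,"dz":-0.03,"wx":0,"wy":0,"wz":0},{"gripper":1,"dx":0,"dy":0,"dz":-0.05,"wx":0,"wy":0,"wz":0},{"gripper":1,"dx":0,"dy":0,"dz":-0.07,"wx":0,"wy":0,"wz":0},{"gripper":1,"dx":0,"dy":0,"dz":-0.07,"wx":0,"wy":0,"wz":0},{"gripper":1,"dx":0,"dy":0,"dz":-0.07,"wx":0,"wy":0,"wz":0}]' | sed -n 1,4p
```

```text
[514.16005109 293.57239572 153.02275464]
[515.01388713 296.62732251 103.        ] [508.74663122 372.68263743 138.        ] [519.88505156 210.71092942 178.        ]
clock: 2.53
eef_pos: [515.7, 294.9, 87.0]
eef_rot: [3.141, -0.001, 1.222]
wrist_force: [0.0, 0.2, 0.9]
```

```bash
python3 -m inch '[{"gripper":1,"dx":0,"dy":0,"dz":-0.02,"wx":0,"wy":0,"wz":0},{"gripper":1,"dx":0,"dy":0,"dz":-0.032,"wx":0,"wy":0,"wz":0},{"gripper":1,"dx":0,"dy":0,"dz":-0.032,"wx":0,"wy":0,"wz":0},{"gripper":1,"dx":0,"dy":0,"dz":-0.032,"wx":0,"wy":0,"wz":0},{"gripper":0.6,"dx":0,"dy":0,"dz":-0.032,"wx":0,"wy":0,"wz":0}]' 25
python3 -m inch '[{"gripper":0.4,"dx":0,"dy":0,"dz":0,"wx":0,"wy":0,"wz":0},{"gripper":0.4,"dx":0,"dy":0,"dz":0,"wx":0,"wy":0,"wz":0},{"gripper":0.4,"dx":0,"dy":0,"dz":0,"wx":0,"wy":0,"wz":0},{"gripper":0.4,"dx":0,"dy":0,"dz":0,"wx":0,"wy":0,"wz":0},{"gripper":0.4,"dx":0,"dy":0,"dz":0,"wx":0,"wy":0,"wz":0}]' 25
```

```text
clock: 2.95
eef_pos: [515.6, 295.3, 54.8]
eef_rot: [3.141, -0.001, 1.222]
wrist_force: [0.9, 0.1, -0.3]
finger_gap: 89.9
finger_force: 0.0
clock: 3.37
eef_pos: [515.0, 295.0, 53.6]
eef_rot: [3.142, -0.0, 1.222]
wrist_force: [-0.2, 1.2, -1.1]
finger_gap: 57.8
finger_force: 23.9
```

```bash
python3 -m inch '[{"gripper":0.4,"dx":0,"dy":0,"dz":0.015,"wx":0,"wy":0,"wz":0},{"gripper":0.4,"dx":0,"dy":0,"dz":0.045,"wx":0,"wy":0,"wz":0},{"gripper":0.4,"dx":0,"dy":0,"dz":0.08,"wx":0,"wy":0,"wz":0},{"gripper":0.4,"dx":0,"dy":0,"dz":0.115,"wx":0,"wy":0,"wz":0},{"gripper":0.4,"dx":0,"dy":0,"dz":0.15,"wx":0,"wy":0,"wz":0}]' | tail -4
python3 -m inch '[{"gripper":0.4,"dx":0,"dy":0,"dz":0.03,"wx":0,"wy":0,"wz":0},{"gripper":0.4,"dx":0,"dy":0,"dz":0.05,"wx":0,"wy":0,"wz":0},{"gripper":0.4,"dx":0.002,"dy":-0.02,"dz":0.05,"wx":0,"wy":0,"wz":0},{"gripper":0.4,"dx":0.004,"dy":-0.05,"dz":0.05,"wx":0,"wy":0,"wz":4},{"gripper":0.4,"dx":0.008,"dy":-0.085,"dz":0.05,"wx":0,"wy":0,"wz":8}]' | tail -6
python3 -m inch '[{"gripper":0.4,"dx":0.003,"dy":-0.035,"dz":0,"wx":0,"wy":0,"wz":4},{"gripper":0.4,"dx":0.006,"dy":-0.07,"dz":0,"wx":0,"wy":0,"wz":8},{"gripper":0.4,"dx":0.01,"dy":-0.105,"dz":0,"wx":0,"wy":0,"wz":12},{"gripper":0.4,"dx":0.013,"dy":-0.14,"dz":0,"wx":0,"wy":0,"wz":12},{"gripper":0.4,"dx":0.016,"dy":-0.175,"dz":0,"wx":0,"wy":0,"wz":12}]' | tail -6
python3 -m inch '[{"gripper":0.4,"dx":0,"dy":-0.025,"dz":-0.02,"wx":0,"wy":0,"wz":0},{"gripper":0.4,"dx":0,"dy":-0.041,"dz":-0.05,"wx":0,"wy":0,"wz":0},{"gripper":0.4,"dx":0,"dy":-0.041,"dz":-0.075,"wx":0,"wy":0,"wz":0},{"gripper":0.4,"dx":0,"dy":-0.041,"dz":-0.09,"wx":0,"wy":0,"wz":0},{"gripper":0.4,"dx":0,"dy":-0.041,"dz":-0.09,"wx":0,"wy":0,"wz":0}]' | tail -6
python3 - <<'E'
from h import *
s=manip.read_state();im=manip.camera("wrist");cv2.imwrite("pics/w4.png",im);print(s["eef_pos"],s["eef_rot"],s["finger_gap"])
np.savez("w4",eef_pos=s["eef_pos"],eef_rot=s["eef_rot"])
im=manip.camera("side");cv2.imwrite("pics/side4.png",im)
E
```

```text
eef_rot: [-3.141, 0.001, 1.222]
wrist_force: [0.1, 0.4, -3.2]
finger_gap: 57.4
finger_force: 25.0
clock: 4.2
eef_pos: [522.4, 209.9, 253.1]
eef_rot: [-3.141, 0.0, 1.366]
wrist_force: [0.2, 0.5, -3.2]
finger_gap: 57.6
finger_force: 25.0
clock: 4.62
eef_pos: [538.6, 33.3, 253.2]
eef_rot: [-3.141, -0.0, 1.571]
wrist_force: [0.4, -0.1, -3.0]
finger_gap: 57.4
finger_force: 25.0
clock: 5.03
eef_pos: [537.3, -6.3, 159.9]
eef_rot: [-3.135, -0.0, 1.57]
wrist_force: [-0.1, 0.9, -3.6]
finger_gap: 57.7
finger_force: 25.0
[537.25973224  -6.26445232 159.87475172] [-3.13537080e+00 -4.73497533e-04  1.57008937e+00] 57.734811944357894
```

View pics/w4.png

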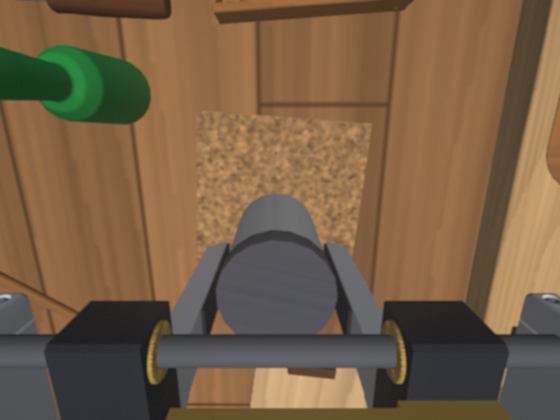

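The tin is held upright over the mat. The mat's far edge runs from (198,112) to (371,124).

```bash
python3 - <<'E'
from h import *
s=dict(np.load("w4.npz"))
for p in((198,112),(371,124),(197,240),(353,240)):print(wray(s,*p,4))
E
python3 -m inch '[{"gripper":0.4,"dx":0,"dy":0,"dz":-0.03,"wx":0,"wy":0,"wz":0},{"gripper":0.4,"dx":0,"dy":0,"dz":-0.06,"wx":0,"wy":0,"wz":0},{"gripper":0.4,"dx":0,"dy":0,"dz":-0.085,"wx":0,"wy":0,"wz":0},{"gripper":0.4,"dx":0,"dy":0,"dz":-0.1,"wx":0,"wy":0,"wz":0},{"gripper":0.4,"dx":0,"dy":0,"dz":-0.1,"wx":0,"wy":0,"wz":0}]' | tail -6
```

```text
[455.08985344  79.77430221   4.        ]
[631.55297514  67.73715579   4.        ]
[443.97680375 -59.83587313   4.        ]
[621.66648827 -59.50436238   4.        ]
clock: 5.55
eef_pos: [538.2, -5.7, 61.9]
eef_rot: [-3.139, -0.0, 1.571]
wrist_force: [-0.7, -0.1, -2.8]
finger_gap: 57.7
finger_force: 25.0
```

```bash
python3 -m inch '[{"gripper":0.4,"dx":0,"dy":0,"dz":-0.008,"wx":0,"wy":0,"wz":0},{"gripper":0.4,"dx":0,"dy":0,"dz":-0.013,"wx":0,"wy":0,"wz":0},{"gripper":0.4,"dx":0,"dy":0,"dz":-0.0135,"wx":0,"wy":0,"wz":0},{"gripper":0.4,"dx":0,"dy":0,"dz":-0.0135,"wx":0,"wy":0,"wz":0},{"gripper":0.4,"dx":0,"dy":0,"dz":-0.0135,"wx":0,"wy":0,"wz":0}]' | tail -6
python3 -m inch '[{"gripper":0.7,"dx":0,"dy":0,"dz":0,"wx":0,"wy":0,"wz":0},{"gripper":1,"dx":0,"dy":0,"dz":0,"wx":0,"wy":0,"wz":0},{"gripper":1,"dx":0,"dy":0,"dz":0,"wx":0,"wy":0,"wz":0},{"gripper":1,"dx":0,"dy":0,"dz":0,"wx":0,"wy":0,"wz":0},{"gripper":1,"dx":0,"dy":0,"dz":0.01,"wx":0,"wy":0,"wz":0}]' | tail -6
```

```text
clock: 5.97
eef_pos: [539.4, -6.0, 50.8]
eef_rot: [3.14, 0.0, 1.571]
wrist_force: [-0.1, -0.2, -2.6]
finger_gap: 57.5
finger_force: 25.0
clock: 6.38
eef_pos: [538.2, -6.0, 59.0]
eef_rot: [-3.139, -0.0, 1.571]
wrist_force: [-0.6, 0.8, 0.2]
finger_gap: 87.5
finger_force: 0.0
```

```bash
python3 -m inch '[{"gripper":1,"dx":0,"dy":0,"dz":0.03,"wx":0,"wy":0,"wz":0},{"gripper":1,"dx":0,"dy":0,"dz":0.07,"wx":0,"wy":0,"wz":0},{"gripper":1,"dx":0,"dy":0,"dz":0.11,"wx":0,"wy":0,"wz":0},{"gripper":1,"dx":0,"dy":0,"dz":0.15,"wx":0,"wy":0,"wz":0},{"gripper":1,"dx":0,"dy":0.02,"dz":0.18,"wx":0,"wy":0,"wz":0}]' | sed -n 2p
python3 -m inch '[{"gripper":1,"dx":-0.003,"dy":0.04,"dz":0,"wx":0,"wy":0,"wz":0},{"gripper":1,"dx":-0.006,"dy":0.08,"dz":0,"wx":0,"wy":0,"wz":0},{"gripper":1,"dx":-0.009,"dy":0.12,"dz":0,"wx":0,"wy":0,"wz":0},{"gripper":1,"dx":-0.012,"dy":0.16,"dz":0,"wx":0,"wy":0,"wz":0},{"gripper":1,"dx":-0.015,"dy":0.2,"dz":0,"wx":0,"wy":0,"wz":0}]' | sed -n 2p
python3 -m inch '[{"gripper":1,"dx":-0.003,"dy":0.04,"dz":0,"wx":0,"wy":0,"wz":0},{"gripper":1,"dx":-0.006,"dy":0.08,"dz":0,"wx":0,"wy":0,"wz":0},{"gripper":1,"dx":-0.009,"dy":0.12,"dz":0,"wx":0,"wy":0,"wz":0},{"gripper":1,"dx":-0.014,"dy":0.158,"dz":0,"wx":0,"wy":0,"wz":0},{"gripper":1,"dx":-0.014,"dy":0.158,"dz":-0.02,"wx":0,"wy":0,"wz":0}]' | sed -n 2p
python3 -m inch '[{"gripper":1,"dx":0,"dy":0,"dz":-0.02,"wx":0,"wy":0,"wz":0},{"gripper":1,"dx":0,"dy":0,"dz":-0.05,"wx":0,"wy":0,"wz":0},{"gripper":1,"dx":0,"dy":0,"dz":-0.07,"wx":0,"wy":0,"wz":0},{"gripper":1,"dx":0,"dy":0,"dz":-0.07,"wx":0,"wy":0,"wz":0},{"gripper":1,"dx":0,"dy":0,"dz":-0.07,"wx":0,"wy":0,"wz":0}]' | sed -n 2,3p
python3 - <<'E'
from h import *
s=manip.read_state();im=manip.camera("wrist");cv2.imwrite("pics/w5.png",im);print(s["eef_pos"],s["eef_rot"])
hsv=cv2.cvtColor(im,cv2.COLOR_BGR2HSV)
m=((im.max(2)<75)&(hsv[...,1]<80)).astype(np.uint8);m[290:]=0
n,l,st,c=cv2.connectedComponentsWithStats(m)
for k in range(1,n):
    if st[k,4]>200: print(st[k],c[k],wray(s,*c[k],138))
E
```

```text
eef_pos: [539.2, 12.3, 244.5]
eef_pos: [523.4, 215.8, 241.1]
eef_pos: [509.0, 378.1, 223.6]
eef_pos: [509.9, 371.9, 150.5]
eef_rot: [-3.141, 0.0, 1.571]
[509.88024047 371.92602833 150.53524551] [-3.14092690e+00  4.07277744e-04  1.57079190e+00]
[ 253  219   41   45 1430] [273.23846154 241.33356643] [506.47192342 375.08057564 138.        ]
[168 244  32  46 643] [186.80093313 272.74494557] [448.22221896 352.35479266 138.        ]
[352 244  33  46 713] [364.70406732 271.46002805] [567.74905537 353.39580247 138.        ]
```

View pics/w5.png

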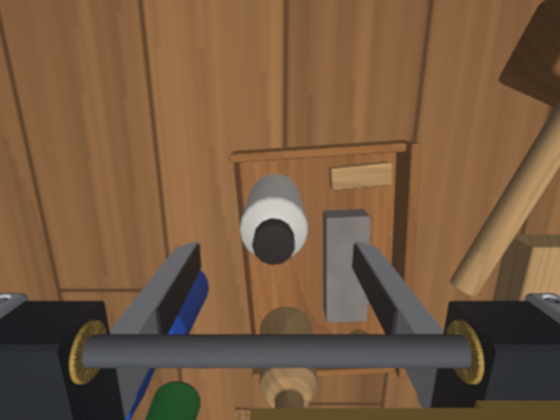

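The glue cap at (273,241) gives a position of about (507,373), so I'll shift by -2/+1 mm and go down.

```bash
python3 -m inch '[{"gripper":1,"dx":-0.002,"dy":0.001,"dz":-0.025,"wx":0,"wy":0,"wz":0},{"gripper":1,"dx":-0.002,"dy":0.001,"dz":-0.05,"wx":0,"wy":0,"wz":0},{"gripper":1,"dx":-0.002,"dy":0.001,"dz":-0.07,"wx":0,"wy":0,"wz":0},{"gripper":1,"dx":-0.002,"dy":0.001,"dz":-0.0815,"wx":0,"wy":0,"wz":0},{"gripper":1,"dx":-0.002,"dy":0.001,"dz":-0.0815,"wx":0,"wy":0,"wz":0}]' | sed -n 2,4p
python3 -m inch '[{"gripper":0.7,"dx":0,"dy":0,"dz":0,"wx":0,"wy":0,"wz":0},{"gripper":0.4,"dx":0,"dy":0,"dz":0,"wx":0,"wy":0,"wz":0},{"gripper":0.4,"dx":0,"dy":0,"dz":0,"wx":0,"wy":0,"wz":0},{"gripper":0.4,"dx":0,"dy":0,"dz":0,"wx":0,"wy":0,"wz":0},{"gripper":0.4,"dx":0,"dy":0,"dz":0,"wx":0,"wy":0,"wz":0}]' 25 | tail -5
python3 -m inch '[{"gripper":0.4,"dx":0,"dy":0,"dz":0,"wx":0,"wy":0,"wz":0},{"gripper":0.4,"dx":0,"dy":0,"dz":0,"wx":0,"wy":0,"wz":0},{"gripper":0.4,"dx":0,"dy":0,"dz":0,"wx":0,"wy":0,"wz":0},{"gripper":0.4,"dx":0,"dy":0,"dz":0.005,"wx":0,"wy":0,"wz":0},{"gripper":0.4,"dx":0,"dy":0,"dz":0.015,"wx":0,"wy":0,"wz":0}]' | tail -5
```

```text
eef_pos: [507.8, 372.8, 67.8]
eef_rot: [-3.14, 0.001, 1.571]
wrist_force: [0.1, -1.3, 0.3]
eef_pos: [508.3, 373.2, 69.3]
eef_rot: [3.141, -0.001, 1.571]
wrist_force: [-0.1, 0.4, 0.7]
finger_gap: 64.3
finger_force: 0.0
eef_pos: [507.4, 372.6, 82.6]
eef_rot: [-3.139, 0.001, 1.571]
wrist_force: [-0.2, 0.8, -2.2]
finger_gap: 51.8
finger_force: 25.0
```

```bash
python3 -m inch '[{"gripper":0.4,"dx":0,"dy":0,"dz":0.03,"wx":0,"wy":0,"wz":0},{"gripper":0.4,"dx":0,"dy":0,"dz":0.065,"wx":0,"wy":0,"wz":0},{"gripper":0.4,"dx":0,"dy":0,"dz":0.1,"wx":0,"wy":0,"wz":0},{"gripper":0.4,"dx":0,"dy":0,"dz":0.135,"wx":0,"wy":0,"wz":0},{"gripper":0.4,"dx":0,"dy":-0.015,"dz":0.17,"wx":0,"wy":0,"wz":0}]' | tail -2
python3 -m inch '[{"gripper":0.4,"dx":0.003,"dy":-0.03,"dz":0.005,"wx":0,"wy":0,"wz":0},{"gripper":0.4,"dx":0.006,"dy":-0.065,"dz":0.005,"wx":0,"wy":0,"wz":0},{"gripper":0.4,"dx":0.009,"dy":-0.1,"dz":0.005,"wx":0,"wy":0,"wz":0},{"gripper":0.4,"dx":0.012,"dy":-0.135,"dz":0.005,"wx":0,"wy":0,"wz":0},{"gripper":0.4,"dx":0.015,"dy":-0.17,"dz":0.005,"wx":0,"wy":0,"wz":0}]' | tail -2
python3 -m inch '[{"gripper":0.4,"dx":0.003,"dy":-0.035,"dz":0,"wx":0,"wy":0,"wz":0},{"gripper":0.4,"dx":0.006,"dy":-0.07,"dz":0,"wx":0,"wy":0,"wz":0},{"gripper":0.4,"dx":0.009,"dy":-0.105,"dz":0,"wx":0,"wy":0,"wz":0},{"gripper":0.4,"dx":0.012,"dy":-0.14,"dz":0,"wx":0,"wy":0,"wz":0},{"gripper":0.4,"dx":0.016,"dy":-0.175,"dz":0,"wx":0,"wy":0,"wz":0}]' | tail -2
python3 -m inch '[{"gripper":0.4,"dx":0,"dy":-0.035,"dz":0,"wx":0,"wy":0,"wz":0},{"gripper":0.4,"dx":0,"dy":-0.06,"dz":0,"wx":0,"wy":0,"wz":0},{"gripper":0.4,"dx":0,"dy":-0.074,"dz":0,"wx":0,"wy":0,"wz":0},{"gripper":0.4,"dx":0,"dy":-0.074,"dz":-0.02,"wx":0,"wy":0,"wz":0},{"gripper":0.4,"dx":0,"dy":-0.074,"dz":-0.05,"wx":0,"wy":0,"wz":0}]' | tail -6
python3 -m inch '[{"gripper":0.4,"dx":0,"dy":0,"dz":-0.035,"wx":0,"wy":0,"wz":0},{"gripper":0.4,"dx":0,"dy":0,"dz":-0.07,"wx":0,"wy":0,"wz":0},{"gripper":0.4,"dx":0,"dy":0,"dz":-0.1,"wx":0,"wy":0,"wz":0},{"gripper":0.4,"dx":0,"dy":0,"dz":-0.12,"wx":0,"wy":0,"wz":0},{"gripper":0.4,"dx":0,"dy":0,"dz":-0.12,"wx":0,"wy":0,"wz":0}]' | tail -6
```

```text
finger_gap: 51.5
finger_force: 25.0
finger_gap: 51.3
finger_force: 25.0
finger_gap: 51.3
finger_force: 25.0
clock: 11.02
eef_pos: [540.0, -62.3, 211.0]
eef_rot: [3.136, 0.001, 1.569]
wrist_force: [-0.1, -0.1, -1.6]
finger_gap: 51.4
finger_force: 25.0
clock: 11.43
eef_pos: [537.0, -60.7, 85.1]
eef_rot: [-3.136, -0.001, 1.571]
wrist_force: [-0.5, 0.0, -2.1]
finger_gap: 51.3
finger_force: 25.0
```

```bash
python3 -m inch '[{"gripper":0.4,"dx":0,"dy":0,"dz":-0.01,"wx":0,"wy":0,"wz":0},{"gripper":0.4,"dx":0,"dy":0,"dz":-0.018,"wx":0,"wy":0,"wz":0},{"gripper":0.4,"dx":0,"dy":0,"dz":-0.0235,"wx":0,"wy":0,"wz":0},{"gripper":0.4,"dx":0,"dy":0,"dz":-0.0235,"wx":0,"wy":0,"wz":0},{"gripper":0.4,"dx":0,"dy":0,"dz":-0.0235,"wx":0,"wy":0,"wz":0}]' | tail -6
python3 -m inch '[{"gripper":0.7,"dx":0,"dy":0,"dz":0,"wx":0,"wy":0,"wz":0},{"gripper":1,"dx":0,"dy":0,"dz":0,"wx":0,"wy":0,"wz":0},{"gripper":1,"dx":0,"dy":0,"dz":0,"wx":0,"wy":0,"wz":0},{"gripper":1,"dx":0,"dy":0,"dz":0,"wx":0,"wy":0,"wz":0},{"gripper":1,"dx":0,"dy":0,"dz":0.02,"wx":0,"wy":0,"wz":0}]' | tail -6
python3 -m inch '[{"gripper":1,"dx":0,"dy":0,"dz":0.035,"wx":0,"wy":0,"wz":0},{"gripper":1,"dx":0,"dy":0,"dz":0.075,"wx":0,"wy":0,"wz":0},{"gripper":1,"dx":0,"dy":0,"dz":0.115,"wx":0,"wy":0,"wz":0},{"gripper":1,"dx":0,"dy":0,"dz":0.155,"wx":0,"wy":0,"wz":0},{"gripper":1,"dx":0,"dy":0.04,"dz":0.16,"wx":0,"wy":0,"wz":0}]' | sed -n 2p
python3 -m inch '[{"gripper":1,"dx":-0.005,"dy":0.04,"dz":0,"wx":0,"wy":0,"wz":0},{"gripper":1,"dx":-0.01,"dy":0.08,"dz":0,"wx":0,"wy":0,"wz":0},{"gripper":1,"dx":-0.015,"dy":0.12,"dz":0,"wx":0,"wy":0,"wz":0},{"gripper":1,"dx":-0.019,"dy":0.16,"dz":0,"wx":0,"wy":0,"wz":0},{"gripper":1,"dx":-0.019,"dy":0.2,"dz":0,"wx":0,"wy":0,"wz":0}]' | sed -n 2p
python3 -m inch '[{"gripper":1,"dx":0,"dy":0.034,"dz":0,"wx":0,"wy":0,"wz":0},{"gripper":1,"dx":0,"dy":0.034,"dz":0,"wx":0,"wy":0,"wz":0},{"gripper":0.7,"dx":0,"dy":0.034,"dz":0,"wx":0,"wy":0,"wz":0},{"gripper":0.7,"dx":0,"dy":0.034,"dz":0,"wx":0,"wy":0,"wz":0},{"gripper":0.7,"dx":0,"dy":0.034,"dz":0,"wx":0,"wy":0,"wz":0}]' | sed -n 2p
python3 - <<'E'
from h import *
s=manip.read_state();im=manip.camera("wrist");cv2.imwrite("pics/w6.png",im);print(s["eef_pos"],s["eef_rot"])
np.savez("w6",eef_pos=s["eef_pos"],eef_rot=s["eef_rot"])
E
```

```text
clock: 11.85
eef_pos: [539.3, -61.0, 65.5]
eef_rot: [3.141, 0.0, 1.571]
wrist_force: [0.2, 1.3, -0.6]
finger_gap: 51.5
finger_force: 25.0
clock: 12.27
eef_pos: [537.4, -60.7, 82.4]
eef_rot: [-3.137, -0.001, 1.571]
wrist_force: [-0.3, 0.5, -0.8]
finger_gap: 81.4
finger_force: 0.0
eef_pos: [540.9, -24.9, 252.3]
eef_pos: [519.2, 180.9, 245.4]
eef_pos: [520.1, 211.9, 245.0]
[520.148936   211.90324908 245.03910184] [3.14155051e+00 1.38145581e-04 1.56959025e+00]
```

View pics/w6.png

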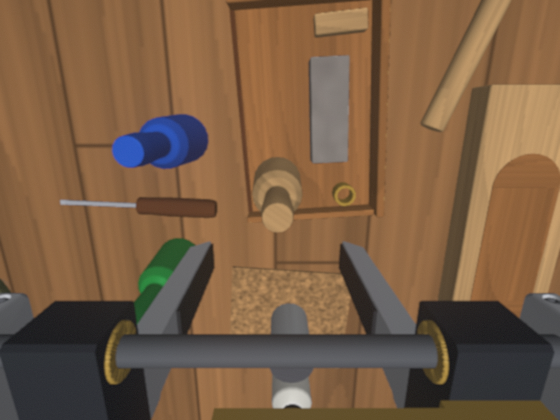

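The mallet's handle top is at about (278,217), and the tin and glue both stand on the mat.

```bash
python3 - <<'E'
from h import *
s=dict(np.load("w6.npz"));print(wray(s,278,217,178),wray(s,330,109,36),wray(s,344.5,194,30))
E
python3 -m inch '[{"gripper":0.7,"dx":0,"dy":0,"dz":-0.03,"wx":0,"wy":0,"wz":0},{"gripper":0.7,"dx":0,"dy":0,"dz":-0.06,"wx":0,"wy":0,"wz":0},{"gripper":0.7,"dx":0,"dy":0,"dz":-0.06,"wx":0,"wy":0,"wz":0},{"gripper":0.7,"dx":0,"dy":0,"dz":-0.06,"wx":0,"wy":0,"wz":0},{"gripper":0.7,"dx":0,"dy":0,"dz":-0.06,"wx":0,"wy":0,"wz":0}]' | sed -n 2,7p
```

```text
[520.03155694 214.28771897 178.        ] [581.48210159 301.69210692  36.        ] [605.81324559 197.82877113  30.        ]
eef_pos: [520.7, 212.7, 186.9]
eef_rot: [3.14, -0.001, 1.57]
wrist_force: [0.8, 0.3, -0.6]
finger_gap: 66.0
finger_force: 0.0
```

```bash
python3 -m inch '[{"gripper":0.7,"dx":0,"dy":0.001,"dz":-0.02,"wx":0,"wy":0,"wz":0},{"gripper":0.7,"dx":0,"dy":0.001,"dz":-0.04,"wx":0,"wy":0,"wz":0},{"gripper":0.7,"dx":0,"dy":0.001,"dz":-0.0575,"wx":0,"wy":0,"wz":0},{"gripper":0.7,"dx":0,"dy":0.001,"dz":-0.0575,"wx":0,"wy":0,"wz":0},{"gripper":0.7,"dx":0,"dy":0.001,"dz":-0.0575,"wx":0,"wy":0,"wz":0}]' | sed -n 2,4p
python3 -m inch '[{"gripper":0.5,"dx":0,"dy":0,"dz":0,"wx":0,"wy":0,"wz":0},{"gripper":0.3,"dx":0,"dy":0,"dz":0,"wx":0,"wy":0,"wz":0},{"gripper":0.1,"dx":0,"dy":0,"dz":0,"wx":0,"wy":0,"wz":0},{"gripper":0.1,"dx":0,"dy":0,"dz":0,"wx":0,"wy":0,"wz":0},{"gripper":0.1,"dx":0,"dy":0,"dz":0,"wx":0,"wy":0,"wz":0}]' 30 | tail -5
python3 -m inch '[{"gripper":0.1,"dx":0,"dy":0,"dz":0,"wx":0,"wy":0,"wz":0},{"gripper":0.1,"dx":0,"dy":0,"dz":0,"wx":0,"wy":0,"wz":0},{"gripper":0.1,"dx":0,"dy":0,"dz":0,"wx":0,"wy":0,"wz":0},{"gripper":0.1,"dx":0,"dy":0,"dz":0,"wx":0,"wy":0,"wz":0},{"gripper":0.1,"dx":0,"dy":0,"dz":0,"wx":0,"wy":0,"wz":0}]' | tail -5
```

```text
eef_pos: [520.5, 214.0, 128.9]
eef_rot: [3.141, -0.0, 1.571]
wrist_force: [0.1, -0.3, 0.5]
eef_pos: [520.1, 214.1, 127.9]
eef_rot: [3.141, -0.0, 1.571]
wrist_force: [-0.6, 0.5, 1.2]
finger_gap: 36.0
finger_force: 0.0
eef_pos: [520.2, 214.1, 127.7]
eef_rot: [3.141, -0.0, 1.571]
wrist_force: [2.0, -0.4, 2.8]
finger_gap: 27.9
finger_force: 30.0
```

```bash
python3 -m inch '[{"gripper":0.1,"dx":0,"dy":0,"dz":0.015,"wx":0,"wy":0,"wz":0},{"gripper":0.1,"dx":0,"dy":0,"dz":0.04,"wx":0,"wy":0,"wz":0},{"gripper":0.1,"dx":0,"dy":0,"dz":0.06,"wx":0,"wy":0,"wz":0},{"gripper":0.1,"dx":-0.002,"dy":-0.015,"dz":0.06,"wx":0,"wy":0,"wz":0},{"gripper":0.1,"dx":-0.005,"dy":-0.04,"dz":0.06,"wx":0,"wy":0,"wz":0}]' | tail -5
python3 -m inch '[{"gripper":0.1,"dx":-0.004,"dy":-0.03,"dz":0,"wx":0,"wy":0,"wz":0},{"gripper":0.1,"dx":-0.008,"dy":-0.06,"dz":0,"wx":0,"wy":0,"wz":0},{"gripper":0.1,"dx":-0.012,"dy":-0.09,"dz":0,"wx":0,"wy":0,"wz":0},{"gripper":0.1,"dx":-0.015,"dy":-0.115,"dz":0,"wx":0,"wy":0,"wz":0},{"gripper":0.1,"dx":-0.015,"dy":-0.126,"dz":0,"wx":0,"wy":0,"wz":0}]' | tail -5
python3 -m inch '[{"gripper":0.1,"dx":0,"dy":0,"dz":-0.015,"wx":0,"wy":0,"wz":0},{"gripper":0.1,"dx":0,"dy":0,"dz":-0.035,"wx":0,"wy":0,"wz":0},{"gripper":0.1,"dx":0,"dy":0,"dz":-0.05,"wx":0,"wy":0,"wz":0},{"gripper":0.1,"dx":0,"dy":0,"dz":-0.06,"wx":0,"wy":0,"wz":0},{"gripper":0.1,"dx":0,"dy":0,"dz":-0.063,"wx":0,"wy":0,"wz":0}]' | tail -5
python3 -m inch '[{"gripper":0.1,"dx":0,"dy":0,"dz":0,"wx":0,"wy":0,"wz":0},{"gripper":0.1,"dx":0,"dy":0,"dz":0,"wx":0,"wy":0,"wz":0},{"gripper":0.1,"dx":0,"dy":0,"dz":0,"wx":0,"wy":0,"wz":0},{"gripper":0.4,"dx":0,"dy":0,"dz":0,"wx":0,"wy":0,"wz":0},{"gripper":0.7,"dx":0,"dy":0,"dz":0,"wx":0,"wy":0,"wz":0}]' | tail -5
```

```text
eef_pos: [514.7, 174.5, 187.2]
eef_rot: [3.141, -0.0, 1.573]
wrist_force: [-0.5, -0.7, -5.0]
finger_gap: 27.5
finger_force: 30.0
eef_pos: [498.6, 45.0, 186.1]
eef_rot: [-3.139, 0.001, 1.569]
wrist_force: [0.5, -0.0, -4.1]
finger_gap: 27.5
finger_force: 30.0
eef_pos: [499.6, 48.2, 123.3]
eef_rot: [-3.14, -0.0, 1.571]
wrist_force: [-4.3, 2.0, 16.5]
finger_gap: 27.6
finger_force: 30.0
eef_pos: [500.3, 48.0, 124.9]
eef_rot: [3.141, -0.0, 1.571]
wrist_force: [-0.1, 0.2, -0.6]
finger_gap: 38.1
finger_force: 0.0
```

```bash
python3 -m inch '[{"gripper":0.8,"dx":0,"dy":0,"dz":0.02,"wx":0,"wy":0,"wz":0},{"gripper":0.8,"dx":0,"dy":0,"dz":0.05,"wx":0,"wy":0,"wz":0},{"gripper":0.8,"dx":0,"dy":0,"dz":0.08,"wx":0,"wy":0,"wz":0},{"gripper":0.8,"dx":0,"dy":0.02,"dz":0.08,"wx":0,"wy":0,"wz":0},{"gripper":0.8,"dx":0.02,"dy":0.06,"dz":0.08,"wx":0,"wy":0,"wz":0}]' | sed -n 2p
python3 -m inch '[{"gripper":0.8,"dx":0.01,"dy":0.04,"dz":0,"wx":0,"wy":0,"wz":0},{"gripper":0.8,"dx":0.025,"dy":0.08,"dz":0,"wx":0,"wy":0,"wz":0},{"gripper":0.8,"dx":0.04,"dy":0.12,"dz":0,"wx":0,"wy":0,"wz":1},{"gripper":0.8,"dx":0.05,"dy":0.16,"dz":0,"wx":0,"wy":0,"wz":2},{"gripper":0.8,"dx":0.061,"dy":0.194,"dz":0,"wx":0,"wy":0,"wz":3}]' | sed -n 2,3p
python3 -m inch '[{"gripper":0.8,"dx":0,"dy":0,"dz":0,"wx":0,"wy":0,"wz":0},{"gripper":0.8,"dx":0,"dy":0,"dz":-0.02,"wx":0,"wy":0,"wz":0},{"gripper":0.8,"dx":0,"dy":0,"dz":-0.04,"wx":0,"wy":0,"wz":0},{"gripper":0.8,"dx":0,"dy":0,"dz":-0.04,"wx":0,"wy":0,"wz":0},{"gripper":0.8,"dx":0,"dy":0,"dz":-0.04,"wx":0,"wy":0,"wz":0}]' | sed -n 2,3p
python3 - <<'E'
from h import *
np.set_printoptions(precision=1,suppress=True)
s=manip.read_state();im=manip.camera("wrist");cv2.imwrite("pics/w7.png",im);print(s["eef_pos"],s["eef_rot"])
im2=manip.camera("side");cv2.imwrite("pics/w7v.png",np.hstack([im[:,180:],im2[100:400,160:400].copy() if 0 else cv2.resize(im2[120:330,170:380],(420,420))]))
g=im.max(2).astype(int);sat=g-im.min(2)
m=((sat<30)&(g>90)).astype(np.uint8);m[300:]=0
n,l,st,c=cv2.connectedComponentsWithStats(m)
for k in range(1,n):
    if st[k,4]>1500:
        r=cv2.minAreaRect(np.argwhere(l==k)[:,::-1].astype(np.float32));print(st[k],r)
        print(wray(s,*r[0],36),np.array([wray(s,*q,36)for q in cv2.boxPoints(r)]))
E
```

```text
eef_pos: [518.6, 103.9, 207.3]
eef_pos: [579.8, 301.9, 204.8]
eef_rot: [3.141, -0.0, 1.625]
eef_pos: [579.4, 299.0, 164.3]
eef_rot: [-3.14, 0.001, 1.623]
[579.4 299.  164.3] [-3.1  0.   1.6]
[ 259  139   45  116 4947] ((281.0, 196.5), (115.0, 44.0), 90.0)
[582.1 303.5  36. ] [[558.  358.8  36. ]
 [599.8 361.   36. ]
 [608.8 242.1  36. ]
 [562.3 239.7  36. ]]
```

View pics/w7v.png

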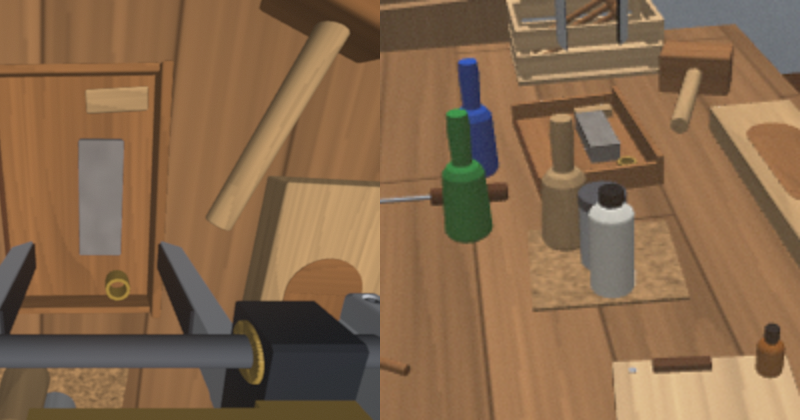

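All three stand on the mat, and the stone is at (582,303), in line with the gripper. I'll narrow the opening and go down.

```bash
python3 -m inch '[{"gripper":0.65,"dx":0.001,"dy":0,"dz":-0.01,"wx":0,"wy":0,"wz":0},{"gripper":0.65,"dx":0.001,"dy":0,"dz":-0.03,"wx":0,"wy":0,"wz":0},{"gripper":0.65,"dx":0.001,"dy":0,"dz":-0.06,"wx":0,"wy":0,"wz":0},{"gripper":0.65,"dx":0.001,"dy":0,"dz":-0.09,"wx":0,"wy":0,"wz":0},{"gripper":0.65,"dx":0.001,"dy":0,"dz":-0.105,"wx":0,"wy":0,"wz":0}]' | sed -n 2,6p
python3 -m inch '[{"gripper":0.65,"dx":0,"dy":0,"dz":-0.015,"wx":0,"wy":0,"wz":0},{"gripper":0.65,"dx":0,"dy":0,"dz":-0.03,"wx":0,"wy":0,"wz":0},{"gripper":0.65,"dx":0,"dy":0,"dz":-0.04,"wx":0,"wy":0,"wz":0},{"gripper":0.65,"dx":0,"dy":0,"dz":-0.046,"wx":0,"wy":0,"wz":0},{"gripper":0.65,"dx":0,"dy":0,"dz":-0.046,"wx":0,"wy":0,"wz":0}]' | sed -n 2,6p
python3 -m inch '[{"gripper":0.4,"dx":0,"dy":0,"dz":0,"wx":0,"wy":0,"wz":0},{"gripper":0.3,"dx":0,"dy":0,"dz":0,"wx":0,"wy":0,"wz":0},{"gripper":0.3,"dx":0,"dy":0,"dz":0,"wx":0,"wy":0,"wz":0},{"gripper":0.3,"dx":0,"dy":0,"dz":0,"wx":0,"wy":0,"wz":0},{"gripper":0.3,"dx":0,"dy":0,"dz":0,"wx":0,"wy":0,"wz":0}]' 35 | sed -n 2,6p
```

```text
eef_pos: [579.6, 298.6, 56.1]
eef_rot: [-3.139, 0.001, 1.623]
wrist_force: [0.3, -0.1, -0.5]
finger_gap: 61.5
finger_force: 0.0
eef_pos: [580.3, 299.1, 12.5]
eef_rot: [-3.14, 0.0, 1.623]
wrist_force: [-0.1, 0.3, -0.7]
finger_gap: 61.0
finger_force: 0.0
eef_pos: [581.2, 299.5, 14.5]
eef_rot: [3.14, -0.001, 1.623]
wrist_force: [1.1, 0.8, 5.4]
finger_gap: 43.7
finger_force: 35.0
```

```bash
python3 -m inch '[{"gripper":0.3,"dx":0,"dy":0,"dz":0.015,"wx":0,"wy":0,"wz":0},{"gripper":0.3,"dx":0,"dy":0,"dz":0.045,"wx":0,"wy":0,"wz":0},{"gripper":0.3,"dx":0,"dy":0,"dz":0.08,"wx":0,"wy":0,"wz":0},{"gripper":0.3,"dx":0,"dy":0,"dz":0.115,"wx":0,"wy":0,"wz":0},{"gripper":0.3,"dx":0,"dy":0,"dz":0.15,"wx":0,"wy":0,"wz":0}]' | sed -n 2,6p
python3 - <<'E'
from h import *
np.set_printoptions(precision=1,suppress=True)
a=manip.camera("scene");b=manip.camera("side")
A=a[185:265,75:205];B=b[280:385,275:405]
cv2.imwrite("pics/hold.png",np.hstack([cv2.resize(A,(390*1,240),interpolation=2),np.zeros((240,10,3),np.uint8),cv2.resize(B,(297,240),interpolation=2)]))
cv2.imwrite("pics/s8.png",a);cv2.imwrite("pics/d8.png",b)
for n,im,box in(("scene",a,(75,185,205,265)),("side",b,(275,280,405,385))):
    x0,y0,x1,y1=box;c=im[y0:y1,x0:x1];m=(c.max(2)<115).astype(np.uint8)
    k,l,st,ce=cv2.connectedComponentsWithStats(m)
    for i in range(1,k):
        if st[i,4]>25:
            p=ce[i]+[x0,y0];print(n,st[i]+[x0,y0,0,0,0],p,ray(n,*p,19))
E
```

```text
eef_pos: [580.0, 299.0, 164.5]
eef_rot: [-3.14, 0.001, 1.623]
wrist_force: [1.0, 0.1, -4.0]
finger_gap: 43.9
finger_force: 35.0
scene [ 75 185   9   9  38] [ 78.1 188.2] [ 534.6 -551.8   19. ]
scene [134 231   6   7  31] [136.7 233.9] [ 629.3 -286.2   19. ]
side [342 280   9  17  27] [346.1 288. ] [ 642.9 -195.4   19. ]
side [397 280   8  12  54] [401.7 283.8] [ 762.  -204.9   19. ]
side [362 282   8  11  79] [365.5 286.7] [ 684.  -199.3   19. ]
side [358 293  14  16 155] [364.3 301.1] [ 666.6 -242.7   19. ]
side [306 298  30   8 201] [320.7 301.7] [ 580.1 -227.3   19. ]
side [315 357  35  10 292] [331.7 361.8] [ 559.4 -384.3   19. ]
side [349 371  19   4  49] [358.1 372.2] [ 596.6 -414.5   19. ]
side [380 370  25  15  85] [390.4 373.7] [ 648.3 -427.6   19. ]
side [304 374   9  11  30] [308.8 377.9] [ 513.  -410.5   19. ]
```

View pics/hold.png

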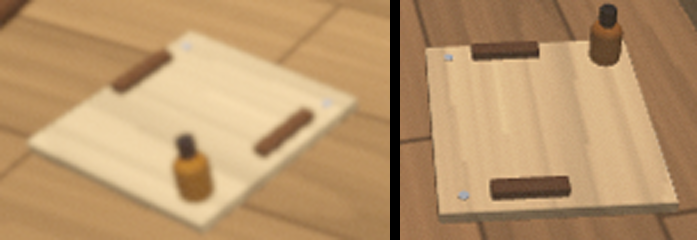

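The side-view cleats are at (580,-227) and (559,-384), 158 mm apart as they should be. That puts the holder centre near (571,-305) with a yaw of about -7.4°. I'll carry the stone high past the holder to look at it with the wrist camera.

```bash
python3 -m inch '[{"gripper":0.3,"dx":0,"dy":0,"dz":0.03,"wx":0,"wy":0,"wz":0},{"gripper":0.3,"dx":0,"dy":-0.015,"dz":0.05,"wx":0,"wy":0,"wz":0},{"gripper":0.3,"dx":0,"dy":-0.05,"dz":0.05,"wx":0,"wy":0,"wz":0},{"gripper":0.3,"dx":0,"dy":-0.088,"dz":0.05,"wx":0,"wy":0,"wz":-2},{"gripper":0.3,"dx":0,"dy":-0.126,"dz":0.05,"wx":0,"wy":0,"wz":-4}]' | sed -n 2p
python3 -m inch '[{"gripper":0.3,"dx":0,"dy":-0.038,"dz":0,"wx":0,"wy":0,"wz":-2},{"gripper":0.3,"dx":0,"dy":-0.076,"dz":0,"wx":0,"wy":0,"wz":-4},{"gripper":0.3,"dx":0,"dy":-0.114,"dz":0,"wx":0,"wy":0,"wz":-6},{"gripper":0.3,"dx":0,"dy":-0.152,"dz":0,"wx":0,"wy":0,"wz":-6},{"gripper":0.3,"dx":0,"dy":-0.19,"dz":0,"wx":0,"wy":0,"wz":-6}]' | sed -n 2p
python3 -m inch '[{"gripper":0.3,"dx":0,"dy":-0.038,"dz":0,"wx":0,"wy":0,"wz":0},{"gripper":0.3,"dx":0,"dy":-0.076,"dz":0,"wx":0,"wy":0,"wz":0},{"gripper":0.3,"dx":0,"dy":-0.114,"dz":0,"wx":0,"wy":0,"wz":0},{"gripper":0.3,"dx":0,"dy":-0.152,"dz":0,"wx":0,"wy":0,"wz":0},{"gripper":0.3,"dx":-0.01,"dy":-0.19,"dz":0,"wx":0,"wy":0,"wz":0}]' | sed -n 2p
python3 -m inch '[{"gripper":0.3,"dx":-0.003,"dy":-0.038,"dz":0,"wx":0,"wy":0,"wz":0},{"gripper":0.3,"dx":-0.006,"dy":-0.076,"dz":0,"wx":0,"wy":0,"wz":0},{"gripper":0.3,"dx":-0.01,"dy":-0.114,"dz":0,"wx":0,"wy":0,"wz":0},{"gripper":0.3,"dx":-0.01,"dy":-0.152,"dz":0,"wx":0,"wy":0,"wz":0},{"gripper":0.3,"dx":-0.01,"dy":-0.18,"dz":0,"wx":0,"wy":0,"wz":0}]' | sed -n 2p
python3 -m inch '[{"gripper":0.3,"dx":0,"dy":0,"dz":0,"wx":0,"wy":0,"wz":0},{"gripper":0.3,"dx":0,"dy":0,"dz":0,"wx":0,"wy":0,"wz":0},{"gripper":0.3,"dx":0,"dy":0,"dz":0,"wx":0,"wy":0,"wz":0},{"gripper":0.3,"dx":0,"dy":0,"dz":0,"wx":0,"wy":0,"wz":0},{"gripper":0.3,"dx":0,"dy":0,"dz":0,"wx":0,"wy":0,"wz":0}]' | sed -n 2,6p
python3 - <<'E'
from h import *
s=manip.read_state();im=manip.camera("wrist");cv2.imwrite("pics/w9.png",im);print(s["eef_pos"],s["eef_rot"])
np.savez("w9",eef_pos=s["eef_pos"],eef_rot=s["eef_rot"])
E
```

```text
eef_pos: [579.7, 172.1, 211.9]
eef_pos: [579.7, -18.4, 212.0]
eef_pos: [570.4, -208.3, 211.6]
eef_pos: [559.3, -389.4, 211.4]
eef_pos: [561.0, -385.6, 213.4]
eef_rot: [-3.141, -0.0, 1.45]
wrist_force: [0.4, 0.1, -3.4]
finger_gap: 43.9
finger_force: 35.0
[ 560.95701852 -385.62233836  213.43014294] [-3.14149300e+00 -2.06528009e-04  1.44993852e+00]
```

View pics/w9.png

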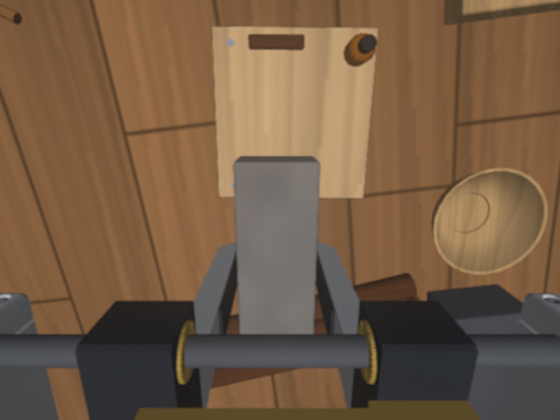

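The holder's corners are near (214,29), (377,29), (363,197) and (219,196), and the far cleat is at (276,41). It is in line with the tool.

Run:
```python
from h import *
np.set_printoptions(precision=1,suppress=True)
s=dict(np.load("w9.npz"))
c=np.array([wray(s,*p,12)for p in((214,29),(377,29),(363,197),(219,196))]);print(c)
m=c.mean(0);ux=(c[1]+c[2]-c[0]-c[3]);ux/=np.linalg.norm(ux);uy=c[0]+c[1]-c[2]-c[3];uy/=np.linalg.norm(uy);print("ctr",m,"origin",m-20*ux,np.degrees(np.arctan2(ux[1],ux[0])),np.degrees(np.arctan2(-uy[0],uy[1])))
k=wray(s,276,41,22);print("cleat",k,"origin",k-79*uy)
im=cv2.imread("pics/w9.png");g=im.max(2).astype(int);b=blob(((g-im.min(2)<25)&(g>85)),277,200);print(b)
for p in((237,158),(318,158)): print("stone end",wray(s,*p,229+0))
```

```text
[[ 513.6 -206.8   12. ]
 [ 687.7 -228.2   12. ]
 [ 664.4 -413.    12. ]
 [ 487.  -390.1   12. ]]
ctr [ 588.2 -309.5   12. ] origin [ 568.3 -307.    12. ] -7.183266046458932 -7.701469030266636
cleat [ 578.2 -228.6   22. ] origin [ 567.6 -306.9   22. ]
(((276.041748046875, 258.6388244628906), 107.84008026123047), ((276.0, 245.0), (176.0, 164.0), 90.0), 17574)
stone end [ 547.  -322.9  229. ]
stone end [ 588.4 -328.   229. ]
```

```bash
python3 -m inch '[{"gripper":0.3,"dx":0.004,"dy":0.035,"dz":0,"wx":0,"wy":0,"wz":0},{"gripper":0.3,"dx":0.0085,"dy":0.06,"dz":-0.02,"wx":0,"wy":0,"wz":0},{"gripper":0.3,"dx":0.0085,"dy":0.078,"dz":-0.05,"wx":0,"wy":0,"wz":0},{"gripper":0.3,"dx":0.0085,"dy":0.078,"dz":-0.08,"wx":0,"wy":0,"wz":0},{"gripper":0.3,"dx":0.0085,"dy":0.078,"dz":-0.11,"wx":0,"wy":0,"wz":0}]' | sed -n 2p
python3 -m inch '[{"gripper":0.3,"dx":0,"dy":0,"dz":-0.02,"wx":0,"wy":0,"wz":0},{"gripper":0.3,"dx":0,"dy":0,"dz":-0.04,"wx":0,"wy":0,"wz":0},{"gripper":0.3,"dx":0,"dy":0,"dz":-0.055,"wx":0,"wy":0,"wz":0},{"gripper":0.3,"dx":0,"dy":0,"dz":-0.065,"wx":0,"wy":0,"wz":0},{"gripper":0.3,"dx":0,"dy":0,"dz":-0.065,"wx":0,"wy":0,"wz":0}]' | sed -n 2,4p
python3 -m inch '[{"gripper":0.3,"dx":0,"dy":0,"dz":-0.008,"wx":0,"wy":0,"wz":0},{"gripper":0.3,"dx":0,"dy":0,"dz":-0.014,"wx":0,"wy":0,"wz":0},{"gripper":0.3,"dx":0,"dy":0,"dz":-0.019,"wx":0,"wy":0,"wz":0},{"gripper":0.3,"dx":0,"dy":0,"dz":-0.02,"wx":0,"wy":0,"wz":0},{"gripper":0.3,"dx":0,"dy":0,"dz":-0.02,"wx":0,"wy":0,"wz":0}]' | sed -n 2,6p
```

```text
eef_pos: [569.6, -306.9, 103.0]
eef_pos: [568.4, -307.8, 36.5]
eef_rot: [-3.139, -0.001, 1.449]
wrist_force: [0.2, -0.1, -3.5]
eef_pos: [569.2, -308.8, 18.6]
eef_rot: [3.141, 0.0, 1.449]
wrist_force: [0.3, 0.6, -3.3]
finger_gap: 43.8
finger_force: 35.0
```

```bash
python3 -m inch '[{"gripper":0.3,"dx":0,"dy":0,"dz":-0.0015,"wx":0,"wy":0,"wz":0},{"gripper":0.3,"dx":0,"dy":0,"dz":-0.0015,"wx":0,"wy":0,"wz":0},{"gripper":0.55,"dx":0,"dy":0,"dz":-0.0015,"wx":0,"wy":0,"wz":0},{"gripper":0.65,"dx":0,"dy":0,"dz":-0.0015,"wx":0,"wy":0,"wz":0},{"gripper":0.65,"dx":0,"dy":0,"dz":-0.0015,"wx":0,"wy":0,"wz":0}]' | sed -n 2,6p
python3 -m inch '[{"gripper":0.65,"dx":0,"dy":0,"dz":0.02,"wx":0,"wy":0,"wz":0},{"gripper":0.65,"dx":0,"dy":0,"dz":0.05,"wx":0,"wy":0,"wz":0},{"gripper":0.65,"dx":0,"dy":0,"dz":0.09,"wx":0,"wy":0,"wz":0},{"gripper":0.65,"dx":0,"dy":0,"dz":0.13,"wx":0,"wy":0,"wz":0},{"gripper":0.65,"dx":0,"dy":-0.02,"dz":0.17,"wx":0,"wy":0,"wz":0}]' | sed -n 2,6p
python3 -m inch '[{"gripper":0.65,"dx":0,"dy":-0.03,"dz":0.03,"wx":0,"wy":0,"wz":0},{"gripper":0.65,"dx":0,"dy":-0.06,"dz":0.06,"wx":0,"wy":0,"wz":0},{"gripper":0.65,"dx":0,"dy":-0.06,"dz":0.06,"wx":0,"wy":0,"wz":0},{"gripper":0.65,"dx":0,"dy":-0.06,"dz":0.06,"wx":0,"wy":0,"wz":0},{"gripper":0.65,"dx":0,"dy":-0.06,"dz":0.06,"wx":0,"wy":0,"wz":0}]' | sed -n 2,6p
python3 - <<'E'
from h import *
s=manip.read_state();im=manip.camera("wrist");cv2.imwrite("pics/w10.png",im);print(s["eef_pos"],s["eef_rot"])
np.savez("w10",eef_pos=s["eef_pos"],eef_rot=s["eef_rot"])
cv2.imwrite("pics/side10.png",manip.camera("side"))
E
```

```text
eef_pos: [569.4, -308.9, 17.3]
eef_rot: [3.141, 0.0, 1.449]
wrist_force: [0.5, 0.7, 1.2]
finger_gap: 59.6
finger_force: 0.0
eef_pos: [569.6, -325.4, 186.9]
eef_rot: [3.141, -0.0, 1.451]
wrist_force: [1.3, -0.8, -0.1]
finger_gap: 60.8
finger_force: 0.0
eef_pos: [569.0, -387.0, 243.0]
eef_rot: [-3.14, -0.001, 1.448]
wrist_force: [-0.0, 0.6, -0.5]
finger_gap: 61.0
finger_force: 0.0
[ 568.95983913 -386.96618253  243.0183204 ] [-3.14038261e+00 -8.46172867e-04  1.44849264e+00]
```

View pics/w10.png

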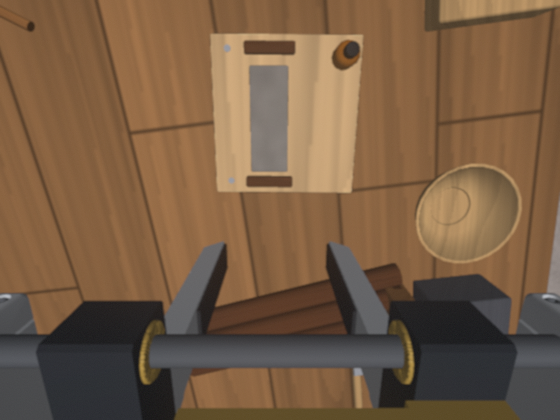

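The stone lies between the cleats: its top is centred at (269,118), and the cleats are at (269.5,47.5) and (269,181).

Run:
```python
from h import *
np.set_printoptions(precision=1,suppress=True)
s=dict(np.load("w10.npz"));im=cv2.imread("pics/w10.png");g=im.max(2).astype(int)
b=blob((g-im.min(2)<28),269,118);print(b[1]);P=wray(s,*b[1][0],40);a=wray(s,269.5,46.5,22);c=wray(s,269,180.5,22)
print(P,a,c,(a+c)/2,np.linalg.norm(a-c)); u=(a-c)/np.linalg.norm(a-c);d=P-(a+c)/2;print("along y",d@u,"x",d[0]*u[1]-d[1]*u[0])
K=[wray(s,*q,40)for q in cv2.boxPoints(b[1])];print(np.array(K))
```

```text
((268.5, 118.0), (104.0, 37.0), 90.0)
[ 567.9 -306.4   40. ] [ 578.8 -228.4   22. ] [ 558.  -383.1   22. ] [ 568.4 -305.7   22. ] 156.16475755945277
along y -0.7503399437190494 x -0.40784643034818124
[[ 554.6 -248.7   40. ]
 [ 595.6 -253.8   40. ]
 [ 582.4 -369.5   40. ]
 [ 537.6 -364.    40. ]]
```

The stone is within 1 mm. Next I'll return the mallet, which was released at (500,48,124).

```bash
python3 -m inch '[{"gripper":0.7,"dx":-0.006,"dy":0.04,"dz":0,"wx":0,"wy":0,"wz":2},{"gripper":0.7,"dx":-0.012,"dy":0.08,"dz":0,"wx":0,"wy":0,"wz":4},{"gripper":0.7,"dx":-0.018,"dy":0.12,"dz":0,"wx":0,"wy":0,"wz":6},{"gripper":0.7,"dx":-0.024,"dy":0.16,"dz":0,"wx":0,"wy":0,"wz":7},{"gripper":0.7,"dx":-0.03,"dy":0.198,"dz":0,"wx":0,"wy":0,"wz":7}]' | sed -n 2p
python3 -m inch '[{"gripper":0.7,"dx":-0.006,"dy":0.04,"dz":0,"wx":0,"wy":0,"wz":0},{"gripper":0.7,"dx":-0.012,"dy":0.08,"dz":0,"wx":0,"wy":0,"wz":0},{"gripper":0.7,"dx":-0.018,"dy":0.12,"dz":0,"wx":0,"wy":0,"wz":0},{"gripper":0.7,"dx":-0.024,"dy":0.16,"dz":0,"wx":0,"wy":0,"wz":0},{"gripper":0.7,"dx":-0.03,"dy":0.198,"dz":0,"wx":0,"wy":0,"wz":0}]' | sed -n 2p
python3 -m inch '[{"gripper":0.7,"dx":-0.009,"dy":0.039,"dz":0,"wx":0,"wy":0,"wz":0},{"gripper":0.7,"dx":-0.009,"dy":0.039,"dz":0,"wx":0,"wy":0,"wz":0},{"gripper":0.7,"dx":-0.009,"dy":0.039,"dz":0,"wx":0,"wy":0,"wz":0},{"gripper":0.7,"dx":-0.009,"dy":0.039,"dz":0,"wx":0,"wy":0,"wz":0},{"gripper":0.7,"dx":-0.009,"dy":0.039,"dz":0,"wx":0,"wy":0,"wz":0}]' | sed -n 2,4p
```

```text
eef_pos: [538.1, -186.4, 243.3]
eef_pos: [507.7, 11.3, 243.5]
eef_pos: [500.1, 46.9, 243.8]
eef_rot: [-3.141, 0.0, 1.57]
wrist_force: [0.1, 0.2, 0.4]
```

```bash
python3 -m inch '[{"gripper":0.7,"dx":0,"dy":0.001,"dz":-0.03,"wx":0,"wy":0,"wz":0},{"gripper":0.7,"dx":0,"dy":0.001,"dz":-0.06,"wx":0,"wy":0,"wz":0},{"gripper":0.7,"dx":0,"dy":0.001,"dz":-0.09,"wx":0,"wy":0,"wz":0},{"gripper":0.7,"dx":0,"dy":0.001,"dz":-0.12,"wx":0,"wy":0,"wz":0},{"gripper":0.7,"dx":0,"dy":0.001,"dz":-0.12,"wx":0,"wy":0,"wz":0}]' | sed -n 2p
python3 -m inch '[{"gripper":0.7,"dx":0,"dy":0,"dz":0,"wx":0,"wy":0,"wz":0},{"gripper":0.5,"dx":0,"dy":0,"dz":0,"wx":0,"wy":0,"wz":0},{"gripper":0.3,"dx":0,"dy":0,"dz":0,"wx":0,"wy":0,"wz":0},{"gripper":0.1,"dx":0,"dy":0,"dz":0,"wx":0,"wy":0,"wz":0},{"gripper":0.1,"dx":0,"dy":0,"dz":0,"wx":0,"wy":0,"wz":0}]' 30 | sed -n 2p
python3 -m inch '[{"gripper":0.1,"dx":0,"dy":0,"dz":0,"wx":0,"wy":0,"wz":0},{"gripper":0.1,"dx":0,"dy":0,"dz":0,"wx":0,"wy":0,"wz":0},{"gripper":0.1,"dx":0,"dy":0,"dz":0,"wx":0,"wy":0,"wz":0},{"gripper":0.1,"dx":0,"dy":0,"dz":0,"wx":0,"wy":0,"wz":0},{"gripper":0.1,"dx":0,"dy":0,"dz":0,"wx":0,"wy":0,"wz":0}]' | sed -n 2,6p
python3 -m inch '[{"gripper":0.1,"dx":0,"dy":0,"dz":0.015,"wx":0,"wy":0,"wz":0},{"gripper":0.1,"dx":0,"dy":0,"dz":0.04,"wx":0,"wy":0,"wz":0},{"gripper":0.1,"dx":0,"dy":0,"dz":0.063,"wx":0,"wy":0,"wz":0},{"gripper":0.1,"dx":0.002,"dy":0.015,"dz":0.063,"wx":0,"wy":0,"wz":0},{"gripper":0.1,"dx":0.005,"dy":0.04,"dz":0.063,"wx":0,"wy":0,"wz":0}]' | sed -n 2,6p
python3 -m inch '[{"gripper":0.1,"dx":0.004,"dy":0.03,"dz":0,"wx":0,"wy":0,"wz":0},{"gripper":0.1,"dx":0.008,"dy":0.06,"dz":0,"wx":0,"wy":0,"wz":0},{"gripper":0.1,"dx":0.012,"dy":0.09,"dz":0,"wx":0,"wy":0,"wz":0},{"gripper":0.1,"dx":0.015,"dy":0.115,"dz":0,"wx":0,"wy":0,"wz":0},{"gripper":0.1,"dx":0.015,"dy":0.126,"dz":0,"wx":0,"wy":0,"wz":0}]' | sed -n 2,6p
```

```text
eef_pos: [497.6, 47.4, 119.0]
eef_pos: [500.6, 48.6, 125.3]
eef_pos: [500.4, 48.6, 124.6]
eef_rot: [3.141, -0.0, 1.571]
wrist_force: [1.9, 0.3, 4.7]
finger_gap: 28.0
finger_force: 30.0
eef_pos: [505.3, 87.8, 188.0]
eef_rot: [3.141, 0.0, 1.569]
wrist_force: [-0.5, -0.7, -5.1]
finger_gap: 27.7
finger_force: 30.0
eef_pos: [519.6, 217.2, 186.2]
eef_rot: [-3.14, 0.0, 1.573]
wrist_force: [-0.1, -0.7, -4.7]
finger_gap: 27.4
finger_force: 30.0
```

```bash
python3 -m inch '[{"gripper":0.1,"dx":0,"dy":0,"dz":0,"wx":0,"wy":0,"wz":0},{"gripper":0.1,"dx":0,"dy":0,"dz":-0.015,"wx":0,"wy":0,"wz":0},{"gripper":0.1,"dx":0,"dy":0,"dz":-0.035,"wx":0,"wy":0,"wz":0},{"gripper":0.1,"dx":0,"dy":0,"dz":-0.05,"wx":0,"wy":0,"wz":0},{"gripper":0.1,"dx":0,"dy":0,"dz":-0.056,"wx":0,"wy":0,"wz":0}]' | sed -n 2,6p
python3 -m inch '[{"gripper":0.1,"dx":0,"dy":0,"dz":-0.003,"wx":0,"wy":0,"wz":0},{"gripper":0.1,"dx":0,"dy":0,"dz":-0.0035,"wx":0,"wy":0,"wz":0},{"gripper":0.1,"dx":0,"dy":0,"dz":-0.0035,"wx":0,"wy":0,"wz":0},{"gripper":0.1,"dx":0,"dy":0,"dz":-0.0035,"wx":0,"wy":0,"wz":0},{"gripper":0.4,"dx":0,"dy":0,"dz":-0.0035,"wx":0,"wy":0,"wz":0}]' | sed -n 2,6p
python3 -m inch '[{"gripper":0.8,"dx":0,"dy":0,"dz":0,"wx":0,"wy":0,"wz":0},{"gripper":0.8,"dx":0,"dy":0,"dz":0,"wx":0,"wy":0,"wz":0},{"gripper":0.8,"dx":0,"dy":0,"dz":0,"wx":0,"wy":0,"wz":0},{"gripper":0.8,"dx":0,"dy":0,"dz":0.02,"wx":0,"wy":0,"wz":0},{"gripper":0.8,"dx":0,"dy":0,"dz":0.06,"wx":0,"wy":0,"wz":0}]' | sed -n 2,6p
```

```text
eef_pos: [519.0, 213.1, 128.7]
eef_rot: [-3.138, 0.002, 1.57]
wrist_force: [-2.7, -5.4, 29.7]
finger_gap: 27.6
finger_force: 30.0
eef_pos: [520.5, 214.2, 128.5]
eef_rot: [3.14, -0.0, 1.57]
wrist_force: [-0.2, -1.4, -0.5]
finger_gap: 32.0
finger_force: 0.2
eef_pos: [518.4, 214.0, 184.3]
eef_rot: [-3.134, 0.003, 1.571]
wrist_force: [-0.2, -0.0, 0.2]
finger_gap: 64.3
finger_force: 0.0
```

```bash
python3 -m inch '[{"gripper":1,"dx":0,"dy":0,"dz":0.035,"wx":0,"wy":0,"wz":0},{"gripper":1,"dx":0,"dy":-0.02,"dz":0.055,"wx":0,"wy":0,"wz":0},{"gripper":1,"dx":0.003,"dy":-0.06,"dz":0.055,"wx":0,"wy":0,"wz":0},{"gripper":1,"dx":0.006,"dy":-0.1,"dz":0.055,"wx":0,"wy":0,"wz":0},{"gripper":1,"dx":0.009,"dy":-0.138,"dz":0.055,"wx":0,"wy":0,"wz":0}]' | sed -n 2p
python3 -m inch '[{"gripper":1,"dx":0.004,"dy":-0.04,"dz":0,"wx":0,"wy":0,"wz":0},{"gripper":1,"dx":0.008,"dy":-0.08,"dz":0,"wx":0,"wy":0,"wz":0},{"gripper":1,"dx":0.01,"dy":-0.115,"dz":0,"wx":0,"wy":0,"wz":0},{"gripper":1,"dx":0.01,"dy":-0.137,"dz":0,"wx":0,"wy":0,"wz":0},{"gripper":1,"dx":0.01,"dy":-0.137,"dz":0,"wx":0,"wy":0,"wz":0}]' | sed -n 2p
python3 -m inch '[{"gripper":1,"dx":0,"dy":0,"dz":-0.02,"wx":0,"wy":0,"wz":0},{"gripper":1,"dx":0,"dy":0,"dz":-0.05,"wx":0,"wy":0,"wz":0},{"gripper":1,"dx":0,"dy":0,"dz":-0.08,"wx":0,"wy":0,"wz":0},{"gripper":1,"dx":0,"dy":0,"dz":-0.08,"wx":0,"wy":0,"wz":0},{"gripper":1,"dx":0,"dy":0,"dz":-0.08,"wx":0,"wy":0,"wz":0}]' | sed -n 2,3p
python3 - <<'E'
from h import *
s=manip.read_state();im=manip.camera("wrist");cv2.imwrite("pics/w11.png",im);print(s["eef_pos"])
m=((im.max(2)<75)&(cv2.cvtColor(im,cv2.COLOR_BGR2HSV)[...,1]<80)).astype(np.uint8);m[290:]=0
n,l,st,c=cv2.connectedComponentsWithStats(m)
for k in range(1,n):
    if st[k,4]>200: print(st[k],c[k],wray(s,*c[k],134))
E
```

```text
eef_pos: [529.0, 75.1, 243.1]
eef_pos: [539.0, -64.0, 242.5]
eef_pos: [538.8, -59.8, 162.5]
eef_rot: [-3.14, -0.0, 1.571]
[538.82327741 -59.81575611 162.53579832]
[ 259  216   37   41 1227] [277.12550937 236.14751426] [537.90642236 -59.23246941 134.        ]
[168 244  30  46 390] [183.41794872 275.06666667] [469.40299832 -89.72494098 134.        ]
[353 244  32  46 519] [366.63969171 272.78420039] [603.03003148 -87.6245522  134.        ]
[518 282  42   8 333] [538.68468468 285.52252252] [730.06814264 -97.74436503 134.        ]
```

```bash
python3 -m inch '[{"gripper":1,"dx":0,"dy":0,"dz":-0.025,"wx":0,"wy":0,"wz":0},{"gripper":1,"dx":0,"dy":0,"dz":-0.05,"wx":0,"wy":0,"wz":0},{"gripper":1,"dx":0,"dy":0,"dz":-0.075,"wx":0,"wy":0,"wz":0},{"gripper":1,"dx":0,"dy":0,"dz":-0.098,"wx":0,"wy":0,"wz":0},{"gripper":1,"dx":0,"dy":0,"dz":-0.098,"wx":0,"wy":0,"wz":0}]' | sed -n 2p
python3 -m inch '[{"gripper":0.8,"dx":0,"dy":0,"dz":0,"wx":0,"wy":0,"wz":0},{"gripper":0.6,"dx":0,"dy":0,"dz":0,"wx":0,"wy":0,"wz":0},{"gripper":0.4,"dx":0,"dy":0,"dz":0,"wx":0,"wy":0,"wz":0},{"gripper":0.4,"dx":0,"dy":0,"dz":0,"wx":0,"wy":0,"wz":0},{"gripper":0.4,"dx":0,"dy":0,"dz":0,"wx":0,"wy":0,"wz":0}]' 25 | sed -n 2p
python3 -m inch '[{"gripper":0.4,"dx":0,"dy":0,"dz":0,"wx":0,"wy":0,"wz":0},{"gripper":0.4,"dx":0,"dy":0,"dz":0,"wx":0,"wy":0,"wz":0},{"gripper":0.4,"dx":0,"dy":0,"dz":0,"wx":0,"wy":0,"wz":0},{"gripper":0.4,"dx":0,"dy":0,"dz":0,"wx":0,"wy":0,"wz":0},{"gripper":0.4,"dx":0,"dy":0,"dz":0,"wx":0,"wy":0,"wz":0}]' | sed -n 2,6p
python3 -m inch '[{"gripper":0.4,"dx":0,"dy":0,"dz":0.02,"wx":0,"wy":0,"wz":0},{"gripper":0.4,"dx":0,"dy":0,"dz":0.055,"wx":0,"wy":0,"wz":0},{"gripper":0.4,"dx":0,"dy":0,"dz":0.09,"wx":0,"wy":0,"wz":0},{"gripper":0.4,"dx":0,"dy":0,"dz":0.125,"wx":0,"wy":0,"wz":0},{"gripper":0.4,"dx":0,"dy":0,"dz":0.16,"wx":0,"wy":0,"wz":0}]' | sed -n 2,6p
```

```text
eef_pos: [538.3, -60.0, 63.0]
eef_pos: [539.6, -60.4, 65.8]
eef_pos: [539.3, -60.4, 65.0]
eef_rot: [3.141, 0.0, 1.571]
wrist_force: [-0.3, 1.1, 5.4]
finger_gap: 51.4
finger_force: 25.0
eef_pos: [538.6, -60.3, 225.9]
eef_rot: [-3.141, -0.0, 1.571]
wrist_force: [-0.0, -0.5, -1.7]
finger_gap: 51.4
finger_force: 25.0
```

```bash
python3 -m inch '[{"gripper":0.4,"dx":0,"dy":0.01,"dz":0.03,"wx":0,"wy":0,"wz":0},{"gripper":0.4,"dx":0,"dy":0.03,"dz":0.04,"wx":0,"wy":0,"wz":0},{"gripper":0.4,"dx":-0.002,"dy":0.06,"dz":0.04,"wx":0,"wy":0,"wz":0},{"gripper":0.4,"dx":-0.005,"dy":0.095,"dz":0.04,"wx":0,"wy":0,"wz":0},{"gripper":0.4,"dx":-0.008,"dy":0.13,"dz":0.04,"wx":0,"wy":0,"wz":0}]' | sed -n 2p
python3 -m inch '[{"gripper":0.4,"dx":-0.003,"dy":0.035,"dz":0,"wx":0,"wy":0,"wz":0},{"gripper":0.4,"dx":-0.006,"dy":0.07,"dz":0,"wx":0,"wy":0,"wz":0},{"gripper":0.4,"dx":-0.009,"dy":0.105,"dz":0,"wx":0,"wy":0,"wz":0},{"gripper":0.4,"dx":-0.012,"dy":0.14,"dz":0,"wx":0,"wy":0,"wz":0},{"gripper":0.4,"dx":-0.015,"dy":0.175,"dz":0,"wx":0,"wy":0,"wz":0}]' | sed -n 2p
python3 -m inch '[{"gripper":0.4,"dx":-0.003,"dy":0.035,"dz":0,"wx":0,"wy":0,"wz":0},{"gripper":0.4,"dx":-0.006,"dy":0.07,"dz":0,"wx":0,"wy":0,"wz":0},{"gripper":0.4,"dx":-0.008,"dy":0.105,"dz":0,"wx":0,"wy":0,"wz":0},{"gripper":0.4,"dx":-0.008,"dy":0.128,"dz":0,"wx":0,"wy":0,"wz":0},{"gripper":0.4,"dx":-0.008,"dy":0.128,"dz":0,"wx":0,"wy":0,"wz":0}]' | sed -n 2p
python3 -m inch '[{"gripper":0.4,"dx":0,"dy":0,"dz":-0.02,"wx":0,"wy":0,"wz":0},{"gripper":0.4,"dx":0,"dy":0,"dz":-0.055,"wx":0,"wy":0,"wz":0},{"gripper":0.4,"dx":0,"dy":0,"dz":-0.09,"wx":0,"wy":0,"wz":0},{"gripper":0.4,"dx":0,"dy":0,"dz":-0.11,"wx":0,"wy":0,"wz":0},{"gripper":0.4,"dx":0,"dy":0,"dz":-0.11,"wx":0,"wy":0,"wz":0}]' | sed -n 2,6p
```

```text
eef_pos: [530.7, 70.7, 264.4]
eef_pos: [515.5, 246.3, 264.2]
eef_pos: [506.9, 376.3, 263.1]
eef_pos: [506.4, 370.9, 149.3]
eef_rot: [-3.134, 0.005, 1.57]
wrist_force: [-0.6, 0.8, -2.3]
finger_gap: 51.5
finger_force: 25.0
```

```bash
python3 -m inch '[{"gripper":0.4,"dx":0,"dy":0,"dz":-0.02,"wx":0,"wy":0,"wz":0},{"gripper":0.4,"dx":0,"dy":0,"dz":-0.045,"wx":0,"wy":0,"wz":0},{"gripper":0.4,"dx":0,"dy":0,"dz":-0.065,"wx":0,"wy":0,"wz":0},{"gripper":0.4,"dx":0,"dy":0,"dz":-0.076,"wx":0,"wy":0,"wz":0},{"gripper":0.4,"dx":0,"dy":0,"dz":-0.08,"wx":0,"wy":0,"wz":0}]' | sed -n 2,4p
python3 -m inch '[{"gripper":0.4,"dx":0,"dy":0,"dz":-0.003,"wx":0,"wy":0,"wz":0},{"gripper":0.4,"dx":0,"dy":0,"dz":-0.006,"wx":0,"wy":0,"wz":0},{"gripper":0.4,"dx":0,"dy":0,"dz":-0.006,"wx":0,"wy":0,"wz":0},{"gripper":0.4,"dx":0,"dy":0,"dz":-0.006,"wx":0,"wy":0,"wz":0},{"gripper":0.4,"dx":0,"dy":0,"dz":-0.006,"wx":0,"wy":0,"wz":0}]' | sed -n 2,6p
```

```text
eef_pos: [508.0, 372.2, 74.0]
eef_rot: [-3.14, 0.001, 1.571]
wrist_force: [-0.4, -0.2, -1.8]
eef_pos: [508.4, 372.8, 69.5]
eef_rot: [3.141, -0.001, 1.571]
wrist_force: [-0.2, 0.2, -2.5]
finger_gap: 51.6
finger_force: 25.0
```

Now I'll release the glue, rise, and go to the tin at (539,-6,49.5).

```bash
python3 -m inch '[{"gripper":0.4,"dx":0,"dy":0,"dz":-0.001,"wx":0,"wy":0,"wz":0},{"gripper":0.7,"dx":0,"dy":0,"dz":-0.001,"wx":0,"wy":0,"wz":0},{"gripper":1,"dx":0,"dy":0,"dz":-0.001,"wx":0,"wy":0,"wz":0},{"gripper":1,"dx":0,"dy":0,"dz":-0.001,"wx":0,"wy":0,"wz":0},{"gripper":1,"dx":0,"dy":0,"dz":-0.001,"wx":0,"wy":0,"wz":0}]' | sed -n 2,6p
python3 -m inch '[{"gripper":1,"dx":0,"dy":0,"dz":0.03,"wx":0,"wy":0,"wz":0},{"gripper":1,"dx":0,"dy":0,"dz":0.07,"wx":0,"wy":0,"wz":0},{"gripper":1,"dx":0,"dy":0,"dz":0.11,"wx":0,"wy":0,"wz":0},{"gripper":1,"dx":0,"dy":0,"dz":0.15,"wx":0,"wy":0,"wz":0},{"gripper":1,"dx":0,"dy":-0.01,"dz":0.18,"wx":0,"wy":0,"wz":0}]' | sed -n 2p
python3 -m inch '[{"gripper":1,"dx":0.004,"dy":-0.04,"dz":0,"wx":0,"wy":0,"wz":0},{"gripper":1,"dx":0.007,"dy":-0.08,"dz":0,"wx":0,"wy":0,"wz":0},{"gripper":1,"dx":0.01,"dy":-0.12,"dz":0,"wx":0,"wy":0,"wz":0},{"gripper":1,"dx":0.013,"dy":-0.16,"dz":0,"wx":0,"wy":0,"wz":0},{"gripper":1,"dx":0.016,"dy":-0.198,"dz":0,"wx":0,"wy":0,"wz":0}]' | sed -n 2p
python3 -m inch '[{"gripper":1,"dx":0.004,"dy":-0.04,"dz":0,"wx":0,"wy":0,"wz":0},{"gripper":1,"dx":0.007,"dy":-0.08,"dz":0,"wx":0,"wy":0,"wz":0},{"gripper":1,"dx":0.01,"dy":-0.12,"dz":0,"wx":0,"wy":0,"wz":0},{"gripper":1,"dx":0.013,"dy":-0.155,"dz":0,"wx":0,"wy":0,"wz":0},{"gripper":1,"dx":0.015,"dy":-0.171,"dz":0,"wx":0,"wy":0,"wz":0}]' | sed -n 2p
python3 -m inch '[{"gripper":1,"dx":0,"dy":0,"dz":-0.03,"wx":0,"wy":0,"wz":0},{"gripper":1,"dx":0,"dy":0,"dz":-0.07,"wx":0,"wy":0,"wz":0},{"gripper":1,"dx":0,"dy":0,"dz":-0.11,"wx":0,"wy":0,"wz":0},{"gripper":1,"dx":0,"dy":0,"dz":-0.11,"wx":0,"wy":0,"wz":0},{"gripper":1,"dx":0,"dy":0,"dz":-0.11,"wx":0,"wy":0,"wz":0}]' | sed -n 2,3p
```

```text
eef_pos: [508.2, 372.7, 67.8]
eef_rot: [3.141, -0.0, 1.571]
wrist_force: [0.8, -0.2, -0.2]
finger_gap: 74.7
finger_force: 0.0
eef_pos: [508.0, 363.6, 251.3]
eef_pos: [523.8, 162.7, 247.9]
eef_pos: [539.0, -10.0, 247.9]
eef_pos: [538.6, -6.3, 137.5]
eef_rot: [-3.139, -0.0, 1.571]
```

```bash
python3 -m inch '[{"gripper":1,"dx":0,"dy":0,"dz":-0.025,"wx":0,"wy":0,"wz":0},{"gripper":1,"dx":0,"dy":0,"dz":-0.05,"wx":0,"wy":0,"wz":0},{"gripper":1,"dx":0,"dy":0,"dz":-0.075,"wx":0,"wy":0,"wz":0},{"gripper":1,"dx":0,"dy":0,"dz":-0.088,"wx":0,"wy":0,"wz":0},{"gripper":1,"dx":0,"dy":0,"dz":-0.088,"wx":0,"wy":0,"wz":0}]' | sed -n 2p
python3 -m inch '[{"gripper":0.8,"dx":0,"dy":0,"dz":0,"wx":0,"wy":0,"wz":0},{"gripper":0.6,"dx":0,"dy":0,"dz":0,"wx":0,"wy":0,"wz":0},{"gripper":0.4,"dx":0,"dy":0,"dz":0,"wx":0,"wy":0,"wz":0},{"gripper":0.4,"dx":0,"dy":0,"dz":0,"wx":0,"wy":0,"wz":0},{"gripper":0.4,"dx":0,"dy":0,"dz":0,"wx":0,"wy":0,"wz":0}]' 25 | sed -n 2p
python3 -m inch '[{"gripper":0.4,"dx":0,"dy":0,"dz":0,"wx":0,"wy":0,"wz":0},{"gripper":0.4,"dx":0,"dy":0,"dz":0,"wx":0,"wy":0,"wz":0},{"gripper":0.4,"dx":0,"dy":0,"dz":0,"wx":0,"wy":0,"wz":0},{"gripper":0.4,"dx":0,"dy":0,"dz":0,"wx":0,"wy":0,"wz":0},{"gripper":0.4,"dx":0,"dy":0,"dz":0,"wx":0,"wy":0,"wz":0}]' | sed -n 2,6p
python3 -m inch '[{"gripper":0.4,"dx":0,"dy":0,"dz":0.02,"wx":0,"wy":0,"wz":0},{"gripper":0.4,"dx":0,"dy":0,"dz":0.055,"wx":0,"wy":0,"wz":0},{"gripper":0.4,"dx":0,"dy":0,"dz":0.09,"wx":0,"wy":0,"wz":0},{"gripper":0.4,"dx":0,"dy":0,"dz":0.125,"wx":0,"wy":0,"wz":0},{"gripper":0.4,"dx":0,"dy":0,"dz":0.16,"wx":0,"wy":0,"wz":0}]' | sed -n 2,6p
```

```text
eef_pos: [539.5, -6.3, 50.0]
eef_pos: [539.6, -6.4, 50.7]
eef_pos: [539.3, -6.4, 50.2]
eef_rot: [3.141, 0.0, 1.571]
wrist_force: [-0.9, -0.8, 6.2]
finger_gap: 57.4
finger_force: 25.0
eef_pos: [538.5, -6.3, 211.0]
eef_rot: [-3.14, -0.0, 1.571]
wrist_force: [0.9, 0.1, -1.6]
finger_gap: 57.4
finger_force: 25.0
```

```bash
python3 -m inch '[{"gripper":0.4,"dx":0,"dy":0.01,"dz":0.03,"wx":0,"wy":0,"wz":0},{"gripper":0.4,"dx":0,"dy":0.03,"dz":0.045,"wx":0,"wy":0,"wz":0},{"gripper":0.4,"dx":-0.003,"dy":0.06,"dz":0.045,"wx":0,"wy":0,"wz":-4},{"gripper":0.4,"dx":-0.006,"dy":0.095,"dz":0.045,"wx":0,"wy":0,"wz":-8},{"gripper":0.4,"dx":-0.01,"dy":0.13,"dz":0.045,"wx":0,"wy":0,"wz":-12}]' | sed -n 2p
python3 -m inch '[{"gripper":0.4,"dx":-0.003,"dy":0.035,"dz":0,"wx":0,"wy":0,"wz":-4},{"gripper":0.4,"dx":-0.006,"dy":0.07,"dz":0,"wx":0,"wy":0,"wz":-8},{"gripper":0.4,"dx":-0.009,"dy":0.105,"dz":0,"wx":0,"wy":0,"wz":-8},{"gripper":0.4,"dx":-0.012,"dy":0.14,"dz":0,"wx":0,"wy":0,"wz":-8},{"gripper":0.4,"dx":-0.014,"dy":0.1715,"dz":0,"wx":0,"wy":0,"wz":-8}]' | sed -n 2p
python3 -m inch '[{"gripper":0.4,"dx":0,"dy":0,"dz":0,"wx":0,"wy":0,"wz":0},{"gripper":0.4,"dx":0,"dy":0,"dz":-0.02,"wx":0,"wy":0,"wz":0},{"gripper":0.4,"dx":0,"dy":0,"dz":-0.05,"wx":0,"wy":0,"wz":0},{"gripper":0.4,"dx":0,"dy":0,"dz":-0.08,"wx":0,"wy":0,"wz":0},{"gripper":0.4,"dx":0,"dy":0,"dz":-0.1,"wx":0,"wy":0,"wz":0}]' | sed -n 2,6p
python3 -m inch '[{"gripper":0.4,"dx":0,"dy":0,"dz":-0.025,"wx":0,"wy":0,"wz":0},{"gripper":0.4,"dx":0,"dy":0,"dz":-0.05,"wx":0,"wy":0,"wz":0},{"gripper":0.4,"dx":0,"dy":0,"dz":-0.07,"wx":0,"wy":0,"wz":0},{"gripper":0.4,"dx":0,"dy":0,"dz":-0.085,"wx":0,"wy":0,"wz":0},{"gripper":0.4,"dx":0,"dy":0,"dz":-0.09,"wx":0,"wy":0,"wz":0}]' | sed -n 2,6p
```

```text
eef_pos: [528.7, 124.7, 254.5]
eef_pos: [514.3, 297.1, 254.1]
eef_pos: [514.0, 294.4, 151.3]
eef_rot: [-3.139, 0.003, 1.222]
wrist_force: [0.4, 0.6, -3.3]
finger_gap: 58.0
finger_force: 25.0
eef_pos: [513.8, 294.2, 61.6]
eef_rot: [-3.138, 0.003, 1.222]
wrist_force: [-0.4, -0.2, -3.3]
finger_gap: 57.7
finger_force: 25.0
```

```bash
python3 -m inch '[{"gripper":0.4,"dx":0,"dy":0,"dz":-0.004,"wx":0,"wy":0,"wz":0},{"gripper":0.4,"dx":0,"dy":0,"dz":-0.008,"wx":0,"wy":0,"wz":0},{"gripper":0.4,"dx":0,"dy":0,"dz":-0.011,"wx":0,"wy":0,"wz":0},{"gripper":0.4,"dx":0,"dy":0,"dz":-0.011,"wx":0,"wy":0,"wz":0},{"gripper":0.4,"dx":0,"dy":0,"dz":-0.011,"wx":0,"wy":0,"wz":0}]' | sed -n 2,6p
python3 -m inch '[{"gripper":0.4,"dx":0,"dy":0,"dz":0,"wx":0,"wy":0,"wz":0},{"gripper":0.7,"dx":0,"dy":0,"dz":0,"wx":0,"wy":0,"wz":0},{"gripper":1,"dx":0,"dy":0,"dz":0,"wx":0,"wy":0,"wz":0},{"gripper":1,"dx":0,"dy":0,"dz":0,"wx":0,"wy":0,"wz":0},{"gripper":1,"dx":0,"dy":0,"dz":0,"wx":0,"wy":0,"wz":0}]' | sed -n 2,6p
python3 -m inch '[{"gripper":1,"dx":0,"dy":0,"dz":0.02,"wx":0,"wy":0,"wz":0},{"gripper":1,"dx":0,"dy":0,"dz":0.06,"wx":0,"wy":0,"wz":0},{"gripper":1,"dx":0,"dy":0,"dz":0.1,"wx":0,"wy":0,"wz":0},{"gripper":1,"dx":0,"dy":0,"dz":0.14,"wx":0,"wy":0,"wz":0},{"gripper":1,"dx":0,"dy":0,"dz":0.18,"wx":0,"wy":0,"wz":0}]' | sed -n 2,4p
python3 -m inch '[{"gripper":1,"dx":0.015,"dy":-0.002,"dz":0.02,"wx":0,"wy":0,"wz":6},{"gripper":1,"dx":0.035,"dy":-0.005,"dz":0.04,"wx":0,"wy":0,"wz":12},{"gripper":1,"dx":0.035,"dy":-0.005,"dz":0.06,"wx":0,"wy":0,"wz":18},{"gripper":1,"dx":0.035,"dy":-0.005,"dz":0.06,"wx":0,"wy":0,"wz":20},{"gripper":1,"dx":0.035,"dy":-0.005,"dz":0.06,"wx":0,"wy":0,"wz":20}]' | sed -n 2,3p
python3 -m inch '[{"gripper":1,"dx":0,"dy":0,"dz":0,"wx":0,"wy":0,"wz":0},{"gripper":1,"dx":0,"dy":0,"dz":0,"wx":0,"wy":0,"wz":0},{"gripper":1,"dx":0,"dy":0,"dz":0,"wx":0,"wy":0,"wz":0},{"gripper":1,"dx":0,"dy":0,"dz":0,"wx":0,"wy":0,"wz":0},{"gripper":1,"dx":0,"dy":0,"dz":0,"wx":0,"wy":0,"wz":0}]' | sed -n 2,3p
python3 - <<'E'
from h import *
s=manip.read_state();im=manip.camera("wrist");print(s["eef_pos"],s["eef_rot"],s["clock"])
np.savez("w12",eef_pos=s["eef_pos"],eef_rot=s["eef_rot"])
a=manip.camera("scene");cv2.imwrite("pics/s12.png",a);cv2.imwrite("pics/w12.png",im)
o=cv2.imread("pics/scene0.png")
f=lambda q:cv2.resize(q[180:340,310:470],(400,400),interpolation=2)
cv2.imwrite("pics/cmp.png",np.vstack([np.hstack([f(o),f(a)]),np.hstack([cv2.resize(im[60:310,180:380],(160,200)),np.zeros((200,40,3),np.uint8),cv2.resize(a[190:270,70:220],(375,200)),np.zeros((200,225,3),np.uint8)])]))
E
```

```text
eef_pos: [515.7, 295.5, 54.8]
eef_rot: [3.14, -0.001, 1.222]
wrist_force: [-0.3, 1.4, 1.7]
finger_gap: 57.5
finger_force: 25.0
eef_pos: [515.1, 295.1, 53.6]
eef_rot: [-3.141, 0.0, 1.222]
wrist_force: [0.0, 0.3, 0.0]
finger_gap: 80.7
finger_force: 0.0
eef_pos: [514.8, 294.9, 235.7]
eef_rot: [-3.142, 0.0, 1.222]
wrist_force: [-0.2, 2.0, -0.0]
eef_pos: [550.5, 290.1, 294.5]
eef_rot: [3.14, -0.001, 1.572]
eef_pos: [550.0, 290.1, 293.4]
eef_rot: [-3.141, 0.0, 1.57]
[550.00999287 290.14781785 293.4351707 ] [-3.14116141e+00  1.91768367e-04  1.57044137e+00] 42.3
```

View pics/cmp.png

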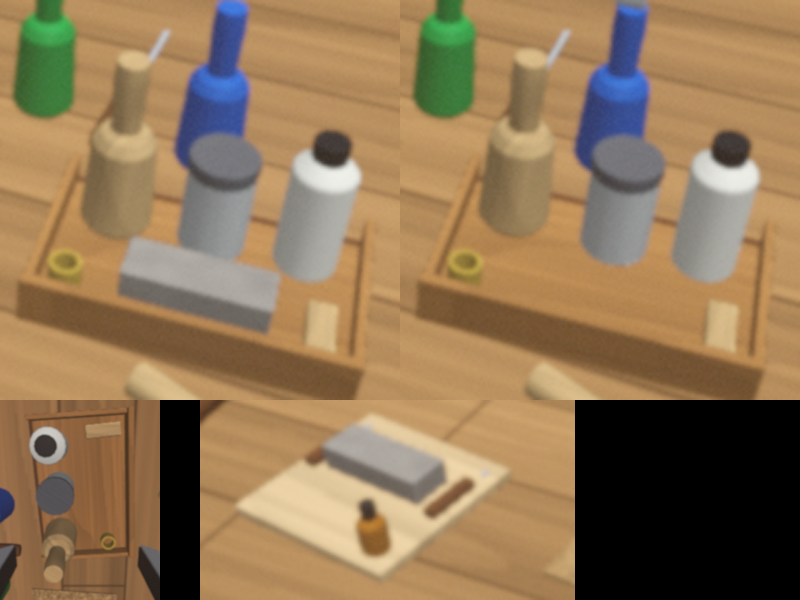

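Before and after match: the mallet, tin and glue are each within about 2 px (under 5 mm) of their starting spots. The bystanders haven't moved, and the stone lies between the cleats. I'll hand the job in.

```bash
python3 -c "
from cell import manip
print(manip.sign_off())"
```

```text
the job is handed in; nothing more can be done
None
```

The job is handed in at about 42 s on the clock: the stone lies in the holder within about 1 mm of the middle between the cleats, the mallet, glue bottle and tin stand upright in the till within about 5 mm of their starting spots by camera, and the bystanders show no visible movement; sign-off returned no verdict.

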